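# Draw the top setter plate from its covered rack and lay it home on the loading stand

### The arm

A 7-joint arm with a two-finger parallel gripper is mounted at the origin on a cart in front of the work surface, level with it; the furniture and walls round the work are solid. World frame = base frame: x ahead of the robot, y to its left, z up, the work surface at z = 0. Lengths are in mm, angles in rad, forces in N, time in s.
With the tool pointing down it reaches from about 350 to 900 mm from the base axis. Payload 19.9 kg.
Tool frame: the origin (TCP) lies at the very end of the fingers, on their centre line; the grasp point (between the pads) lies 19 mm behind it; z points along the fingers, y is the line along which they close (so a half turn about z gives the same grasp; the last joint's range is limited). The gripper opens to 94 mm and grips with 3 to 60 N. Pads are 16 mm wide; open, the fingers measure 119 mm over their backs; the gripper's body (75 mm by 177 mm) begins 78 mm behind the grasp point.
Start: joints at [-1.304, 0.417, -0.01, 1.614, 0.005, 1.111, -0.053], TCP at [189.937, 595.418, 205.425] pointing down, gripper open.
Joint ranges: [-2.81, 2.81], [-0.39, 2.02], [-1.27, 1.25], [0.06, 2.57], [-1.19, 4.33], [0.19, 2], [-2.82, 2.82]. Speed limits (rad/s): [1.89, 1.89, 2.39, 2.39, 3.01, 3.01, 3.01].

### API

Orientations are given as a rotation vector (axis times angle).
In Python, from bench import env gives the robot as it stands.
- The arm moves only by the tool servo_tool, never from a script. Its argument "plan" is a list of rows, each an object of numbers: "dx", "dy", "dz": the shift along the tool's x, y, z in m; "spin": the turn about the tool's z in degrees. In form: [{"dx": .., "dy": .., "dz": .., "spin": ..}, ...]. A call has 1 to 10 rows; each row is the pose to reach, as a shift and turn from the pose commanded when the call began, along the tool's axes at that moment; what a row does not reach only later rows make up. A row lasts 1/8 s, in which the tool goes at most 62.5 mm and 10.7 degrees, less where a joint would pass 70% of its speed; a pose out of reach is approached as far as the arm can. A call with a gripper value outside its range is refused whole. "claw" is the finger opening in m, from 0 to 0.094, set as the call begins (left out, the last holds). The fingers move at their own pace and stop on an object; "squeeze" is the grip in N (left out, the last holds). Time passes only in rows, so rows that repeat a pose let the fingers close. It gives the time, the measured TCP pose, the force, the opening and the grip force at its end, in the units of the state.
- env.read_state(): the state, without advancing time (a new reading comes with each control period).
- env.read_camera(name): name is "scene" or "top" or "wrist"; returns (picture, depth): 384x512x3 uint8, red, green, blue; 384x512 float32, mm along the optical axis (not along the pixel's ray), 0 where there is no reading.
- env.get_calibration(name): a dict with "intrinsics" (3x3 intrinsics, pixels), "R" (3x3) and "t" (3): a world point X has camera coordinates R X + t. Camera axes: x right, y down, z forward; pixel columns grow to the right and rows downward; lengths in mm; the calibration is good to about 2 mm. A picture is of the moment at which its call begins: read the wrist's pose just before it. get_calibration takes no time and is no camera call; for the wrist camera it gives the pose at the moment of the call.
- env.finish_job(): hands the job in; it is judged then, once.
The state is a dict: "clock": time; "joint_positions": joint angles; "joint_velocities": joint speeds; "joint_efforts": joint torques, N m; "position": TCP position; "tcp_rot": TCP orientation; "wrist_force": force on the tool from outside, world axes, zero at the start; "torque": the same for the moment, N m; "grip_width": opening from 0.0 (shut) to 1.0 (fully open); "finger_force": force on a finger pad.
Only numpy, scipy, OpenCV 4.12 (cv2) and the standard library are available. Lean on these libraries where they do the work, as an engineer would, in place of code of your own. Each camera call takes 0.05 s, during which the arm holds its last target. There are 200 camera calls.

### The job

Take the top plate out of the low plywood rack: reach in at a slant under the rack's cover, slide the plate forward until its end overhangs the rack's front by a good finger's width while it still lies flat on the others, then pinch that end and draw the plate out. Lower it onto the two rails of the steel stand, holding it until it lies on them (do not drop it), with its cut corners to the back, fully home against the back stop, flat and let go. Leave the other two plates in the rack and the cup, the tape and the little pot where they are.

Things in the scene. Friction and masses are not known exactly. Their poses are not given: they have to be found in the camera images.
- rack: open-fronted plywood rack, fixed, 174 mm deep, 82 wide, 204 high; origin on the table under the middle of its front face, +x into the rack (away from the robot), +y to its left, z up. Three flat plates lie in it one on another, underside of the pile 56 mm, top face 71 mm above the table. Low cheeks 76 mm high at y = +-33 to 41 mm leave no room for fingers beside the plates; back wall at x = 166 mm
- rack_front_edge (a point): middle of the rack's front face, 66 mm above the table, level with the top plate's underside; the edge to slide over. A front lip below it (x 0 to 6 mm, 63 mm high) holds back the two lower plates and lets the top one slide out. Before the front face there is free space all round
- rack_cover (a point): middle of the front lower edge of the rack's cover shelf, 195 mm above the table, flush with the front face; the cover runs over the whole depth. Its carrying rear cheeks begin at x = 114 mm; nearer, the sides above the low cheeks are open. A vertical gripper is in its way: tilt it 35 to 45 degrees, fingers pointing in and down; so a fingertip can press up to about 35 mm behind the front
- plate_top: top one of three like flat setter plates of fired clay, 150 x 60 x 5 mm, about 90 to 150 g. Origin at the centre of its underside, +x along its length to the end whose two corners are cut off at 45 degrees (12 mm each way), which points into the rack; z up. Smooth: plate on plate friction is about 0.3, so it slides under a fingertip pressed on with 5 to 15 N; several short strokes may be needed
- plate_near_end (a point): middle of the lower edge of the top plate's near, square end, 75 mm from its origin along its -x; at the start 6 to 14 mm behind the rack's front face. Once it overhangs, grip the plate here across its 60 mm width
- plate_mid: second plate of the pile, same shape and axes; must stay in the rack
- plate_low: lowest plate of the pile, same shape and axes; must stay in the rack
- stand: steel stand, fixed, on a base 126 x 84 x 8 mm; origin on the table under the front ends of its rails, +x to its back stop, +y to its left, z up. Two rails (x 0 to 112 mm, 10 mm wide, centred on y = +-18 mm, tops 60 mm above the table). Back stop: face at x = 112 mm, 44 mm wide, 74 mm high, beside it two 45 degree blocks that match the plate's cut corners with 1.5 mm to spare
- stand_home (a point): where the plate's origin lies when home on the stand: x = 37, y = 0, z = 60 mm in the stand's frame, plate's +x along the stand's +x. The plate's near end then overhangs the rails' front by 38 mm, so fingers gripping that end are in the clear
- bisque_cup: bisque clay beaker, 65 mm wide, 59 mm high, standing on the 40 mm high banding wheel; origin at the centre of its base; bystander
- masking_tape: roll of masking tape lying flat, 104 mm across, 25 mm high; origin at the centre of its underside; bystander
- pot_black_lid: small white pot with a black lid, 52 mm across, 43 mm high; origin at the centre of its base; bystander

How it is judged (in metres and radians):
On the way, in this order (a step that is already met when the one before it is completed fails the run):
1. the top plate overhangs the rack's front face by at least 20 mm while still lying flat on the pile (x of plate_near_end in the frame of rack below -0.02 m and x of plate_top in the frame of rack above 0 m and z of plate_top in the frame of rack between 0.063 and 0.069 m and angle between plate_top's own z axis and vertical below 0.06 rad), for 0.2 s.
2. the plate lies on the stand's rails (flat to 6 degrees, within 50 mm of home lengthwise and 15 mm sideways) while the fingers still hold it (x of plate_top in the frame of stand_home above -0.05 m and y of plate_top in the frame of stand_home between -0.015 and 0.015 m and z of plate_top in the frame of stand_home below 0.005 m and angle between plate_top's own z axis and vertical below 0.105 rad and contact force between plate_top and stand above 0.05 N and contact force between the fingers and plate_top above 1 N), for 0.1 s.
At the end, for the whole second after the job is handed in: The top plate lies at rest and let go on the stand's rails, within 4 mm of home both lengthwise and sideways, 3 mm in height, 4 degrees in direction and 2 degrees of level; the other two plates still lie flat in the rack behind its front lip (x of plate_top in the frame of stand_home between -0.004 and 0.004 m and y of plate_top in the frame of stand_home between -0.004 and 0.004 m and z of plate_top in the frame of stand_home between -0.003 and 0.003 m and angle between the x axis of plate_top and the x axis of stand, either way round below 0.07 rad and angle between plate_top's own z axis and vertical below 0.04 rad and linear speed of plate_top below 0.01 m/s and x of each of plate_mid, plate_low in the frame of rack above 0.075 m and z of plate_mid in the frame of rack below 0.064 m and z of plate_low in the frame of rack below 0.059 m); the robot touches nothing.
It fails at once if a lower plate is taken out: moved more than 25 mm (distance of any of plate_mid, plate_low from where it was at the start of the episode above 0.025 m).
It fails at once if the top plate falls to the table (height (world z) of plate_top below 0.03 m).
It fails at once if a bystander (cup, tape, pot) is moved more than 20 mm (distance of any of bisque_cup, masking_tape, pot_black_lid from where it was at the start of the episode above 0.02 m).
It also fails if it takes over 64 s, if anything falls off the work surface, if the arm or the gripper's body presses on something with over 40 N, if the wrist force passes 120 N, or if a joint passes its speed limit or range.

## Working session

There is one attempt and no reset: what is moved stays moved. The work goes in short steps, Python scripts to look and compute and a tool call to move; the robot and the scene stay as the last step left them, time stands still between calls to the robot, and variables do not carry over. Pictures are saved under pics/ and viewed, at most 10 in all, crops included, and the job is handed in when it is done.

Besides the shell and the picture viewer there is one more tool, called after "Emit:" as name(argument=value, ...) on one line, values as JSON. servo_tool: Moves the arm, as the interface text tells. Its arguments: {"type":"object","properties":{"plan":{"type":"array","items":{"type":"object","properties":{"dx":{"type":"number"},"dy":{"type":"number"},"dz":{"type":"number"},"spin":{"type":"number"}}}},"claw":{"type":"number"},"squeeze":{"type":"number"}},"required":["plan"]}

```bash
ls; mkdir -p pics; python3 - <<'E'
from bench import env
import cv2,numpy as np
s=env.read_state(); print(s)
for n in ["scene","top"]:
    im,d=env.read_camera(n); cv2.imwrite(f"pics/{n}0.png",im[:,:,::-1]); np.savez(f"{n}0.npz",im=im,d=d)
    c=env.get_calibration(n); print(n,c)
E
```

```text
pics
{'clock': 0.0, 'joint_positions': array([-1.30351725,  0.41797355, -0.01028372,  1.61417353,  0.00471791,
        1.11073284, -0.05297845]), 'joint_velocities': array([-0.00059298,  0.00022192, -0.00090436, -0.00025249,  0.00136574,
       -0.00037791, -0.00090679]), 'joint_efforts': array([-7.86879154e-04, -8.51279426e+01,  6.38323724e-01, -4.25991082e+01,
       -4.89628874e-02,  1.87769788e-02,  9.45694501e-05]), 'position': array([189.84538721, 595.05953772, 204.82593639]), 'tcp_rot': array([-4.83061183e-01, -3.10415280e+00,  1.98219883e-03]), 'wrist_force': array([ 0.33696571, -0.36194776,  0.42181054]), 'torque': array([0.00419467, 0.04658651, 0.05386997]), 'finger_force': 0.0, 'grip_width': 1.0003931000080246}
scene {'intrinsics': array([[442.55394589,   0.        , 259.5088124 ],
       [  0.        , 442.55394589, 192.63625628],
       [  0.        ,   0.        ,   1.        ]]), 'R': array([[ 0.75623973, -0.65396375, -0.02080575],
       [-0.46713367, -0.51737897, -0.71701125],
       [ 0.45813491,  0.55195146, -0.69675102]]), 't': array([-400.74731994,  365.79562883, 1197.10008231])}
top {'intrinsics': array([[384.11034266,   0.        , 262.82433924],
       [  0.        , 384.11034266, 186.82846005],
       [  0.        ,   0.        ,   1.        ]]), 'R': array([[-0.01017464, -0.99990513, -0.00928518],
       [-0.98022288,  0.01180876, -0.19754405],
       [ 0.19763495,  0.00709161, -0.98025004]]), 't': array([  51.3303036 ,  579.65627026, 1146.10162441])}
```

View pics/scene0.png

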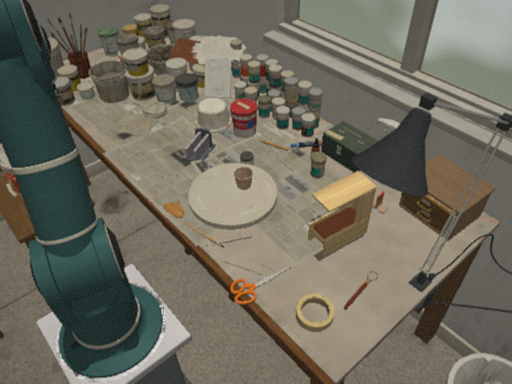

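View pics/top0.png

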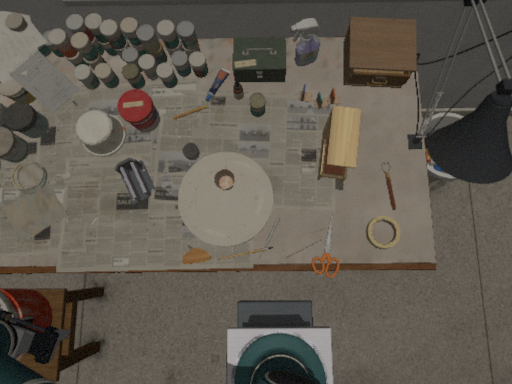

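The scene shows the rack at about (340,215), the stand at (197,147) and the cup on its wheel at (243,180). In the top view the rack is at (343,140) with its front towards the robot, the stand at (133,180), the tape at (383,232) and the pot at (190,151). Next I'll measure from depth.

```bash
cat > h.py <<'E'
import numpy as np,cv2
from bench import env
def cloud(d,c):
    K=c["intrinsics"];h,w=d.shape;u,v=np.meshgrid(np.arange(w),np.arange(h))
    P=np.stack([(u-K[0,2])/K[0,0]*d,(v-K[1,2])/K[1,1]*d,d],-1)
    X=(P-c["t"])@c["R"]; X[d<=0]=np.nan; return X
def proj(X,c):
    p=(np.atleast_2d(X)@c["R"].T+c["t"])@c["intrinsics"].T; return p[:,:2]/p[:,2:]
E
python3 - <<'E'
from h import *
vis=[]
for n,bx in [("top",[(310,95,370,190),(105,145,165,215)]),("scene",[(295,165,385,260),(170,120,225,175)])]:
    z=np.load(n+"0.npz");c=env.get_calibration(n);X=cloud(z["d"],c)
    for i,(a,b,e,f) in enumerate(bx):
        Q=X[b:f,a:e].reshape(-1,3)
        vis.append(cv2.resize(z["im"][b:f,a:e,::-1],(400,300) ,interpolation=cv2.INTER_CUBIC))
        for lo,hi in ([(195,212),(62,80)] if i==0 else [(66,82),(53,65),(4,13)]):
            q=Q[(Q[:,2]>lo)&(Q[:,2]<hi)]
            if len(q)>5:
                r=cv2.minAreaRect(q[:,:2].astype(np.float32)); print(n,i,lo,hi,len(q),r,np.median(q[:,2]),cv2.boxPoints(r).round().tolist())
cv2.imwrite("pics/crops.png",np.vstack([np.hstack(vis[:2]),np.hstack(vis[2:])]))
E
```

```text
top 0 195 212 1750 ((696.8218994140625, -185.31002807617188), (82.98127746582031, 177.5564422607422), 81.94194793701172) 203.7326048370963 [[603.0, -214.0], [779.0, -239.0], [791.0, -157.0], [615.0, -132.0]]
top 0 62 80 402 ((744.0988159179688, -178.3900146484375), (83.03882598876953, 277.97076416015625), 87.76815032958984) 71.38068465499373 [[604.0, -214.0], [881.0, -225.0], [885.0, -142.0], [607.0, -131.0]]
top 1 66 82 90 ((661.0477905273438, 480.5926513671875), (21.678144454956055, 71.6776123046875), 27.514936447143555) 73.35686671832853 [[635.0, 507.0], [668.0, 444.0], [687.0, 454.0], [654.0, 517.0]]
top 1 53 65 282 ((651.6143798828125, 475.3543395996094), (203.83432006835938, 68.0921630859375), 28.894432067871094) 59.94457312615551 [[546.0, 456.0], [579.0, 396.0], [757.0, 495.0], [724.0, 554.0]]
top 1 4 13 1324 ((622.5533447265625, 469.20343017578125), (239.1240692138672, 198.0983428955078), 2.3532631397247314) 6.802223816093743 [[499.0, 563.0], [507.0, 365.0], [746.0, 375.0], [738.0, 573.0]]
scene 0 195 212 1314 ((694.5516357421875, -186.90438842773438), (85.5690689086914, 179.
[... 226 characters left out ...]
 19.433320999145508) 72.17693181360573 [[544.0, -51.0], [629.0, -290.0], [934.0, -182.0], [849.0, 57.0]]
scene 1 66 82 63 ((630.6126708984375, 466.50323486328125), (85.5942153930664, 75.42451477050781), 23.351524353027344) 72.59183539743269 [[576.0, 484.0], [606.0, 415.0], [685.0, 449.0], [655.0, 518.0]]
scene 1 53 65 192 ((652.6367797851562, 474.4853210449219), (216.66925048828125, 69.5185775756836), 33.33066177368164) 59.45018963998718 [[543.0, 444.0], [581.0, 386.0], [762.0, 505.0], [724.0, 563.0]]
scene 1 4 13 943 ((638.72119140625, 499.3115234375), (367.6862487792969, 222.6378936767578), 57.34279251098633) 6.48586262272524 [[446.0, 405.0], [633.0, 284.0], [832.0, 594.0], [644.0, 714.0]]
```

View pics/crops.png

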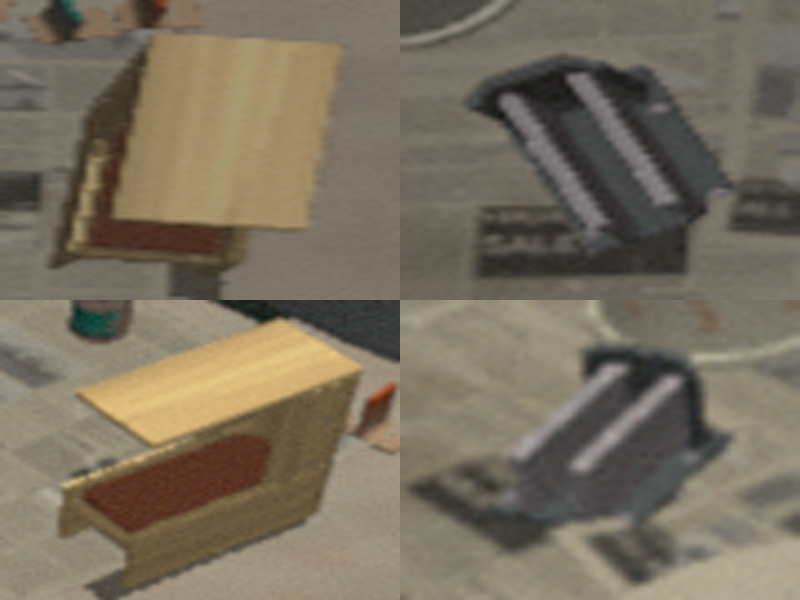

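The crops show the plates well inside the rack. Its yaw is about -8° with the front at about (608,-173). The stand's stop is at its upper left end, about (661,480), with a yaw of about 28°. Next is a helper that turns targets into tool shifts.

```bash
cat >> h.py <<'E'
from scipy.spatial.transform import Rotation as Ro
def go(target,spin=0):
    s=env.read_state();R=Ro.from_rotvec(s["tcp_rot"]).as_matrix()
    print("shift m",((np.array(target)-s["position"])@R/1000).round(4),"xaxis",R[:,0].round(3),"y",R[:,1].round(3),"z",R[:,2].round(3),"pos",s["position"].round(1),"q",s["joint_positions"].round(2),"t",s["clock"])
E
python3 - <<'E'
from h import *
c=env.get_calibration("wrist"); print("cam pos",-c["R"].T@c["t"],"fwd",c["R"][2],"right",c["R"][0])
go([600,440,380])
go([560,-80,380])
E
```

```text
cam pos [123.43907854 615.41519431 384.15421594] fwd [ 0.23104996 -0.07487309 -0.97005667] right [ 0.30389122  0.95270604 -0.00115251]
shift m [-0.4379 -0.0233 -0.1751] xaxis [-0.953  0.304 -0.   ] y [ 0.304  0.953 -0.001] z [-0.    -0.001 -1.   ] pos [189.9 595.1 204.9] q [-1.3   0.42 -0.01  1.61  0.    1.11 -0.05] t 0.1
shift m [-0.5578 -0.5309 -0.1745] xaxis [-0.953  0.304 -0.   ] y [ 0.304  0.953 -0.001] z [-0.    -0.001 -1.   ] pos [189.9 595.1 204.9] q [-1.3   0.42 -0.01  1.61  0.    1.11 -0.05] t 0.1
```

Emit:
servo_tool(plan=[{"dx":-0.054,"dy":-0.003,"dz":-0.022},{"dx":-0.108,"dy":-0.006,"dz":-0.044},{"dx":-0.162,"dy":-0.009,"dz":-0.066},{"dx":-0.216,"dy":-0.012,"dz":-0.088},{"dx":-0.27,"dy":-0.015,"dz":-0.11},{"dx":-0.324,"dy":-0.018,"dz":-0.13},{"dx":-0.378,"dy":-0.021,"dz":-0.15},{"dx":-0.41,"dy":-0.023,"dz":-0.15},{"dx":-0.41,"dy":-0.023,"dz":-0.15}])

```text
invalid input at $.plan[0]: expected keys dx, dy, dz, spin
```

```bash
python3 - <<'E'
from h import *
c=env.get_calibration("wrist"); im,d=env.read_camera("wrist"); np.savez("w1.npz",im=im,d=d,**c); cv2.imwrite("pics/w1.png",im[:,:,::-1])
go([560,-80,380])
E
```

```text
shift m [-0.5578 -0.5309 -0.1745] xaxis [-0.953  0.304 -0.   ] y [ 0.304  0.953 -0.001] z [-0.    -0.001 -1.   ] pos [189.9 595.2 205. ] q [-1.3   0.42 -0.01  1.61  0.    1.11 -0.05] t 0.15
```

View pics/w1.png

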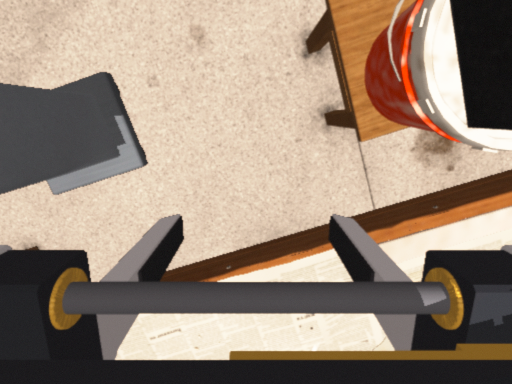

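The call needs all four keys. The picture shows the floor and the fingertips; the wrist camera sees the robot side of the TCP. So the tool has to go past the stand to see it.

Emit:
servo_tool(plan=[{"dx":-0.058,"dy":0,"dz":-0.02,"spin":0},{"dx":-0.116,"dy":0,"dz":-0.04,"spin":0},{"dx":-0.174,"dy":0,"dz":-0.06,"spin":0},{"dx":-0.232,"dy":0,"dz":-0.08,"spin":0},{"dx":-0.29,"dy":0,"dz":-0.1,"spin":0},{"dx":-0.348,"dy":0,"dz":-0.12,"spin":0},{"dx":-0.406,"dy":0,"dz":-0.14,"spin":0},{"dx":-0.464,"dy":0,"dz":-0.15,"spin":0},{"dx":-0.52,"dy":0,"dz":-0.15,"spin":0},{"dx":-0.52,"dy":0,"dz":-0.15,"spin":0}])

```text
clock: 1.4
position: [688.9, 434.0, 352.0]
tcp_rot: [-0.491, -3.102, 0.006]
wrist_force: [-0.9, -0.1, -0.1]
grip_width: 1.0
finger_force: 0.0
```

```bash
python3 - <<'E'
from h import *
c=env.get_calibration("wrist"); im,d=env.read_camera("wrist"); np.savez("w1.npz",im=im,d=d,**c); cv2.imwrite("pics/w2.png",im[:,:,::-1])
print(proj([[561,428,60],[661,480,74]],c))
go([560,-80,380])
E
```

```text
[[227.26694577  80.65808478]
 [280.39831223 134.67110161]]
shift m [-0.0373 -0.5301 -0.0257] xaxis [-0.952  0.306  0.001] y [ 0.306  0.952 -0.002] z [-0.002 -0.002 -1.   ] pos [686.9 435.9 353.1] q [-0.66  0.76  0.14  0.74 -0.09  1.64  0.7 ] t 1.45
```

View pics/w2.png

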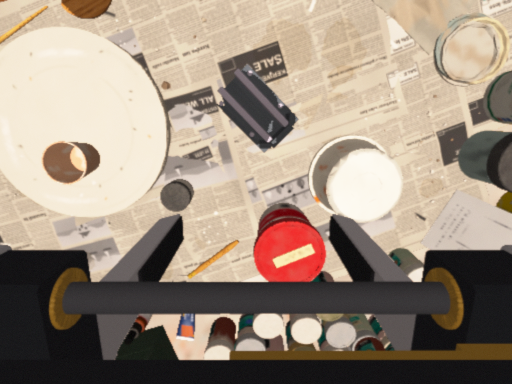

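The stand lies at about (257,105): two rails running upper left to lower right, the stop at its lower right end (275,130). I'll measure it from this view.

```bash
python3 - <<'E'
from h import *
z=np.load("w1.npz");X=cloud(z["d"],z)[55:160,205:310];Q=X.reshape(-1,3)
for lo,hi in [(66,80),(56,63),(5,11),(-5,3)]:
    q=Q[(Q[:,2]>lo)&(Q[:,2]<hi)]; r=cv2.minAreaRect(q[:,:2].astype(np.float32)); print(lo,len(q),np.median(q[:,2]),r,cv2.boxPoints(r).round(1).tolist())
q=Q[(Q[:,2]>56)&(Q[:,2]<63)][:,:2]
# split rails across direction 28deg
a=np.radians(28);u=np.array([np.cos(a),np.sin(a)]);v=np.array([-u[1],u[0]])
s=q@v;m=np.median(s)
for k in (s<m,s>m):
    g=q[k]
    vx,vy,x0,y0=cv2.fitLine(g.astype(np.float32),cv2.DIST_HUBER,0,.01,.01).ravel();print("rail",len(g),np.degrees(np.arctan2(vy,vx)),x0,y0,"across",np.percentile(g@v,[2,50,98]),"along",np.percentile(g@u,[1,99]))
q=Q[(Q[:,2]>66)&(Q[:,2]<80)][:,:2];print("stop along",np.percentile(q@u,[2,10,50,98]),"across",np.percentile(q@v,[2,50,98]))
E
```

```text
66 335 73.9099789512122 ((658.358154296875, 477.55181884765625), (20.594524383544922, 72.84847259521484), 26.634021759033203) [[632.7999877929688, 505.5], [665.5, 440.3999938964844], [683.9000244140625, 449.6000061035156], [651.2000122070312, 514.7000122070312]]
56 995 60.081672043894756 ((608.62158203125, 453.9410095214844), (111.8876953125, 60.6373405456543), 25.844310760498047) [[545.0999755859375, 456.79998779296875], [571.5, 402.29998779296875], [672.2000122070312, 451.0], [645.7999877929688, 505.6000061035156]]
5 2957 8.041558146230031 ((607.0162353515625, 448.4869384765625), (159.1872100830078, 171.32872009277344), 77.00342559814453) [[505.6000061035156, 390.20001220703125], [672.5999755859375, 351.70001220703125], [708.4000244140625, 506.79998779296875], [541.4000244140625, 545.2999877929688]]
-5 5053 1.3168726907191475 ((612.9091186523438, 458.08447265625), (186.8936309814453, 173.64837646484375), 72.03208923339844) [[501.5, 396.0], [666.7000122070312, 342.3999938964844], [724.2999877929688, 520.2000122070312], [559.0999755859375, 573.7999877929688]]
rail 497 26.962135 616.0947 436.6566 across [ 91.08175642  96.50212967 117.4019666 ] along [695.25981686 805.92387869]
rail 497 26.837318 599.49005 468.30145 across [126.85100148 132.01578839 137.22028773] along [696.44187478 804.9770696 ]
stop along [796.62750406 799.89178806 807.99397643 815.41038809] across [ 79.68406912 112.7270317  146.95872218]
```

Emit:
servo_tool(plan=[{"dx":-0.006,"dy":-0.06,"dz":-0.01,"spin":0},{"dx":-0.012,"dy":-0.12,"dz":-0.02,"spin":0},{"dx":-0.016,"dy":-0.18,"dz":-0.03,"spin":0},{"dx":-0.02,"dy":-0.24,"dz":-0.04,"spin":0},{"dx":-0.024,"dy":-0.3,"dz":-0.05,"spin":0},{"dx":-0.03,"dy":-0.36,"dz":-0.06,"spin":0},{"dx":-0.034,"dy":-0.42,"dz":-0.08,"spin":0},{"dx":-0.037,"dy":-0.48,"dz":-0.1,"spin":5},{"dx":-0.037,"dy":-0.53,"dz":-0.13,"spin":10},{"dx":-0.037,"dy":-0.53,"dz":-0.18,"spin":10}])

```text
clock: 2.7
position: [557.2, -81.6, 536.9]
tcp_rot: [-0.76, -3.048, -0.0]
wrist_force: [-0.1, 1.2, 1.2]
grip_width: 0.998
finger_force: 0.0
```

```bash
python3 -c "
from h import *
go([560,-80,640])"
```

```text
shift m [-0.0017  0.0028 -0.1031] xaxis [-0.883  0.47   0.   ] y [0.47  0.883 0.   ] z [-0.  0. -1.] pos [557.2 -81.6 536.9] q [-0.17  0.21  0.34  1.18 -0.07  1.76  1.23] t 2.7
```

Emit:
servo_tool(plan=[{"dx":0,"dy":0,"dz":-0.06,"spin":-10},{"dx":0,"dy":0,"dz":-0.12,"spin":-20},{"dx":0,"dy":0,"dz":-0.18,"spin":-20},{"dx":0,"dy":0,"dz":-0.24,"spin":-20},{"dx":0,"dy":0,"dz":-0.3,"spin":-20},{"dx":0,"dy":0,"dz":-0.36,"spin":-20},{"dx":0,"dy":0,"dz":-0.36,"spin":-20}])

```text
clock: 3.58
position: [529.6, -74.3, 677.6]
tcp_rot: [0.206, 3.06, -0.008]
wrist_force: [0.9, 0.9, 0.7]
grip_width: 0.998
finger_force: 0.0
```

```bash
python3 -c "
from h import *
go([560,-80,640])"
```

```text
shift m [-0.028  -0.0016  0.0398] xaxis [-0.988  0.133 -0.075] y [ 0.134  0.991 -0.   ] z [ 0.075 -0.01  -0.997] pos [529.6 -74.3 677.6] q [-0.16  0.2   0.33  0.87 -0.07  2.    1.57] t 3.575
```

Emit:
servo_tool(plan=[{"dx":0,"dy":0,"dz":0.05,"spin":0},{"dx":0,"dy":0,"dz":0.1,"spin":0},{"dx":0,"dy":0,"dz":0.1,"spin":0}])

```text
clock: 3.95
position: [536.5, -75.1, 575.4]
tcp_rot: [0.205, 3.065, -0.008]
wrist_force: [-0.2, -0.1, 1.3]
grip_width: 1.001
finger_force: 0.0
```

```bash
python3 -c "
from h import *
go([560,-80,640])"
```

```text
shift m [-0.0284 -0.0017 -0.0628] xaxis [-0.989  0.133 -0.07 ] y [ 0.133  0.991 -0.001] z [ 0.069 -0.01  -0.998] pos [536.5 -75.1 575.4] q [-0.19  0.13  0.32  1.19 -0.04  1.76  1.55] t 3.95
```

The tilt gained at the reach limit persists between calls, because the commanded pose is the pose reached. So repeating calls against the limit builds it up to about 40°.

Emit:
servo_tool(plan=[{"dx":0,"dy":0,"dz":-0.06,"spin":0},{"dx":-0.02,"dy":0,"dz":-0.12,"spin":0},{"dx":-0.04,"dy":0,"dz":-0.25,"spin":0},{"dx":-0.1,"dy":0,"dz":-0.6,"spin":0},{"dx":-0.1,"dy":0,"dz":-0.8,"spin":0}])

```text
clock: 4.58
position: [530.8, -74.5, 711.6]
tcp_rot: [0.201, 2.986, -0.016]
wrist_force: [0.2, -1.0, -0.7]
grip_width: 1.004
finger_force: 0.0
```

Emit:
servo_tool(plan=[{"dx":-0.1,"dy":0,"dz":-0.6,"spin":0},{"dx":-0.1,"dy":0,"dz":-0.6,"spin":0}])

```text
clock: 4.82
position: [519.6, -73.0, 745.8]
tcp_rot: [0.196, 2.915, -0.022]
wrist_force: [0.2, -0.6, 0.7]
grip_width: 0.998
finger_force: 0.0
```

```bash
python3 -c "
from h import *
go([560,-80,640])"
```

```text
shift m [-0.0168 -0.0015  0.1122] xaxis [-0.967  0.131 -0.219] y [ 0.134  0.991 -0.   ] z [ 0.217 -0.03  -0.976] pos [519.6 -73.  745.8] q [-0.22  0.16  0.41  0.77 -0.08  2.    1.57] t 4.825
```

Emit:
servo_tool(plan=[{"dx":-0.15,"dy":0,"dz":-0.6,"spin":0},{"dx":-0.15,"dy":0,"dz":-0.6,"spin":0}])

```text
clock: 5.08
position: [512.2, -71.9, 776.3]
tcp_rot: [0.192, 2.85, -0.028]
wrist_force: [0.7, -1.1, -0.5]
grip_width: 0.998
finger_force: 0.0
```

Emit:
servo_tool(plan=[{"dx":-0.2,"dy":0,"dz":-0.6,"spin":0}])

```text
clock: 5.2
position: [510.8, -71.3, 796.8]
tcp_rot: [0.188, 2.805, -0.033]
wrist_force: [-0.9, -0.3, 0.2]
grip_width: 1.004
finger_force: 0.0
```

Emit:
servo_tool(plan=[{"dx":-0.2,"dy":0,"dz":-0.6,"spin":0}])

```text
clock: 5.32
position: [505.8, -70.6, 819.7]
tcp_rot: [0.185, 2.755, -0.037]
wrist_force: [0.1, 0.8, -0.2]
grip_width: 0.998
finger_force: 0.0
```

Emit:
servo_tool(plan=[{"dx":-0.25,"dy":0,"dz":-0.6,"spin":0},{"dx":-0.25,"dy":0,"dz":-0.6,"spin":0}])

```text
clock: 5.58
position: [497.9, -69.7, 849.8]
tcp_rot: [0.181, 2.689, -0.043]
wrist_force: [0.6, 0.1, -0.0]
grip_width: 1.0
finger_force: 0.0
```

```bash
python3 -c "
from h import *
go([560,-80,640])"
```

```text
shift m [ 0.0341 -0.0016  0.2164] xaxis [-0.893  0.121 -0.433] y [ 0.134  0.991 -0.001] z [ 0.429 -0.059 -0.901] pos [497.9 -69.7 849.8] q [-0.33  0.12  0.54  0.58 -0.09  2.    1.57] t 5.575
```

Emit:
servo_tool(plan=[{"dx":-0.25,"dy":0,"dz":-0.6,"spin":0}])

```text
clock: 5.7
position: [492.0, -68.4, 869.7]
tcp_rot: [0.178, 2.644, -0.047]
wrist_force: [-0.5, -0.3, 0.1]
grip_width: 1.002
finger_force: 0.0
```

Emit:
servo_tool(plan=[{"dx":-0.3,"dy":0,"dz":-0.6,"spin":0}])

```text
clock: 5.82
position: [485.8, -67.7, 891.8]
tcp_rot: [0.174, 2.594, -0.05]
wrist_force: [-0.6, 0.4, -0.7]
grip_width: 1.003
finger_force: 0.0
```

Emit:
servo_tool(plan=[{"dx":-0.3,"dy":0,"dz":-0.6,"spin":0},{"dx":-0.3,"dy":0,"dz":-0.6,"spin":0}])

```text
clock: 6.08
position: [469.0, -65.7, 920.2]
tcp_rot: [0.171, 2.531, -0.055]
wrist_force: [0.1, 1.1, 0.9]
grip_width: 1.003
finger_force: 0.0
```

Emit:
servo_tool(plan=[{"dx":-0.35,"dy":0,"dz":-0.6,"spin":0},{"dx":-0.35,"dy":0,"dz":-0.6,"spin":0}])

```text
clock: 6.32
position: [454.0, -63.6, 946.9]
tcp_rot: [0.166, 2.469, -0.059]
wrist_force: [0.3, -0.5, 0.0]
grip_width: 0.998
finger_force: 0.0
```

```bash
python3 -c "
from h import *
go([560,-80,640])"
```

```text
shift m [ 0.1057 -0.0017  0.3074] xaxis [-0.778  0.105 -0.619] y [ 0.134  0.991 -0.001] z [ 0.613 -0.084 -0.785] pos [454.  -63.6 946.9] q [-0.52  0.08  0.76  0.41 -0.11  2.    1.57] t 6.325
```

```bash
python3 -c "
from h import *
go([480,-120,520]);go([529,-162,160])"
```

```text
shift m [ 0.2381 -0.052   0.3559] xaxis [-0.778  0.105 -0.619] y [ 0.134  0.991 -0.001] z [ 0.613 -0.084 -0.785] pos [454.  -63.6 946.9] q [-0.52  0.08  0.76  0.41 -0.11  2.    1.57] t 6.325
shift m [ 0.4184 -0.0866  0.6723] xaxis [-0.778  0.105 -0.619] y [ 0.134  0.991 -0.001] z [ 0.613 -0.084 -0.785] pos [454.  -63.6 946.9] q [-0.52  0.08  0.76  0.41 -0.11  2.    1.57] t 6.325
```

Emit:
servo_tool(plan=[{"dx":0.031,"dy":-0.007,"dz":0.05,"spin":0},{"dx":0.062,"dy":-0.013,"dz":0.1,"spin":0},{"dx":0.093,"dy":-0.02,"dz":0.15,"spin":0},{"dx":0.125,"dy":-0.026,"dz":0.2,"spin":0},{"dx":0.156,"dy":-0.032,"dz":0.25,"spin":0},{"dx":0.187,"dy":-0.039,"dz":0.3,"spin":0},{"dx":0.218,"dy":-0.045,"dz":0.35,"spin":0},{"dx":0.249,"dy":-0.052,"dz":0.4,"spin":0},{"dx":0.28,"dy":-0.058,"dz":0.45,"spin":0},{"dx":0.311,"dy":-0.065,"dz":0.5,"spin":0}], claw=0)

```text
clock: 7.58
position: [498.1, -123.1, 476.1]
tcp_rot: [0.168, 2.472, -0.06]
wrist_force: [1.4, 0.3, 0.9]
grip_width: 0.008
finger_force: 0.0
```

Emit:
servo_tool(plan=[{"dx":0.031,"dy":-0.006,"dz":0.05,"spin":0},{"dx":0.062,"dy":-0.012,"dz":0.1,"spin":0},{"dx":0.093,"dy":-0.018,"dz":0.15,"spin":0},{"dx":0.107,"dy":-0.022,"dz":0.172,"spin":0},{"dx":0.107,"dy":-0.022,"dz":0.172,"spin":0}])

```text
clock: 8.2
position: [517.0, -146.6, 275.6]
tcp_rot: [0.166, 2.475, -0.059]
wrist_force: [0.2, 0.1, 0.0]
grip_width: 0.008
finger_force: 0.0
```

```bash
python3 - <<'E'
from h import *
c=env.get_calibration("wrist"); im,d=env.read_camera("wrist"); np.savez("w3.npz",im=im,d=d,**c); cv2.imwrite("pics/w3.png",im[:,:,::-1])
go([600,-170,160])
F=np.array([608,-173.]);print(proj([[608,-173,66],[614,-132,195],[602,-214,195]],c))
E
```

```text
shift m [ 0.0061 -0.0121  0.1447] xaxis [-0.78   0.104 -0.617] y [ 0.133  0.991 -0.001] z [ 0.612 -0.083 -0.787] pos [ 517.9 -146.6  277.6] q [-0.27 -0.17  0.49  2.27  0.04  0.37  1.64] t 8.25
[[246.3720415  126.4959631 ]
 [282.88301377 206.87631856]
 [204.63479316 206.28269655]]
```

View pics/w3.png

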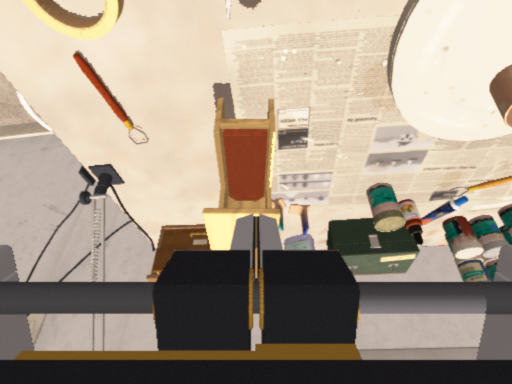

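The picture looks down into the rack. The plate is at about (246,160) with its near end at about row 130, the cheeks are either side of it, and the cover starts at row 210. I'll measure these now.

```bash
python3 - <<'E'
from h import *
z=np.load("w3.npz");im=z["im"];X=cloud(z["d"],z);sub=(slice(90,225),slice(200,292))
Q=X[sub].reshape(-1,3);I=im[sub].reshape(-1,3).astype(int)
a=np.radians(-8.1)
hsv=cv2.cvtColor(im[sub],cv2.COLOR_RGB2HSV).reshape(-1,3)
red=(hsv[:,0]<9)&(hsv[:,1]>130)&(abs(Q[:,2]-71)<6)
r=cv2.minAreaRect(Q[red][:,:2].astype(np.float32));print("plate",red.sum(),r,cv2.boxPoints(r).round(1).tolist(),np.median(Q[red][:,2]))
wood=~red&(Q[:,2]>73)&(Q[:,2]<80)
w=Q[wood]
u=np.array([np.cos(a),np.sin(a)]);v=np.array([-u[1],u[0]]);mid=np.median(Q[red][:,:2]@v)
for k in (w[:,:2]@v<mid,w[:,:2]@v>mid):
    g=w[k]; f=cv2.fitLine(g[:,:2].astype(np.float32),cv2.DIST_HUBER,0,.01,.01).ravel();print("cheek",len(g),np.degrees(np.arctan2(f[1],f[0])),"across",np.percentile(g[:,:2]@v,[3,50,97]),"along",np.percentile(g[:,:2]@u,[1,3,97]),np.median(g[:,2]))
lip=~red&(abs(Q[:,2]-63)<3)&(abs(Q[:,:2]@v-mid)<28);g=Q[lip];print("lip",len(g),np.percentile(g[:,:2]@u,[3,10,50,90]),np.median(g[:,2]))
fr=(Q[:,2]>15)&(Q[:,2]<58)&(abs(Q[:,:2]@v-mid)<28);print("front",fr.sum(),np.percentile(Q[fr][:,:2]@u,[10,50,90]))
co=(Q[:,2]>200)&(Q[:,2]<208);print("cover",co.sum(),np.percentile(Q[co][:,:2]@u,[1,3]))
p=Q[red][:,:2];print("plate along",np.percentile(p@u,[0.5,2,5]),"across",np.percentile(p@v,[1,50,99]))
E
```

```text
plate 2487 ((690.094482421875, -187.22622680664062), (57.772830963134766, 147.65463256835938), 81.5634765625) [[612.7999877929688, -205.0], [758.9000244140625, -226.60000610351562], [767.4000244140625, -169.5], [621.2999877929688, -147.8000030517578]] 71.27650717242622
cheek 409 -5.107162 across [-129.50656947 -124.70862218  -94.27206927] along [626.53405599 627.48513228 793.65095297] 76.22354396771891
cheek 381 -11.401314 across [-81.32088988 -52.98048692 -48.41770705] along [627.29936352 628.26551241 793.74217717] 76.19585674725667
lip 302 [626.28423142 626.74819799 630.33483684 638.70737182] 62.81183957588608
front 219 [626.33359567 627.12108042 637.74115722]
cover 684 [625.88410085 626.13051105]
plate along [636.15206185 636.94421462 637.96126102] across [-115.9119199   -88.06661201  -60.02076718]
```

```bash
cat >> h.py <<'E'
a=np.radians(-8.3);U=np.array([np.cos(a),np.sin(a),0]);V=np.array([-U[1],U[0],0]);b=np.radians(-8.1)
O=626.6*np.array([np.cos(b),np.sin(b),0])-88.7*np.array([-np.sin(b),np.cos(b),0])
def rk(x,y,z): return O+x*U+y*V+np.array([0,0,z])
def inr(p): q=np.array(p)-O; return np.array([q@U,q@V,q[2]]).round(1)
E
python3 - <<'E'
from h import *
s=env.read_state();R=Ro.from_rotvec(s["tcp_rot"]).as_matrix();T=rk(38,0,81)
print(inr(s["position"]),np.degrees(np.arctan2(R[1,2],R[0,2])))
go(T-100*R[:,2]);go(T)
for dx in [(-20,0),(0,-5),(0,5)]: print(dx,(R.T@(dx[0]*U+np.array([0,0,dx[1]]))).round(1))
E
```

```text
[-93.3  16.3 277.6] -7.75888146516611
shift m [ 0.0182 -0.0175  0.1356] xaxis [-0.78   0.104 -0.617] y [ 0.133  0.991 -0.001] z [ 0.612 -0.083 -0.787] pos [ 517.9 -146.6  277.6] q [-0.27 -0.17  0.49  2.27  0.04  0.37  1.64] t 8.25
shift m [ 0.0182 -0.0175  0.2356] xaxis [-0.78   0.104 -0.617] y [ 0.133  0.991 -0.001] z [ 0.612 -0.083 -0.787] pos [ 517.9 -146.6  277.6] q [-0.27 -0.17  0.49  2.27  0.04  0.37  1.64] t 8.25
(-20, 0) [ 15.7   0.2 -12.3]
(0, -5) [3.1 0.  3.9]
(0, 5) [-3.1 -0.  -3.9]
```

Emit:
servo_tool(plan=[{"dx":0.018,"dy":-0.0175,"dz":0.05,"spin":0},{"dx":0.018,"dy":-0.0175,"dz":0.1,"spin":0},{"dx":0.018,"dy":-0.0175,"dz":0.135,"spin":0},{"dx":0.018,"dy":-0.0175,"dz":0.16,"spin":0},{"dx":0.018,"dy":-0.0175,"dz":0.19,"spin":0},{"dx":0.018,"dy":-0.0175,"dz":0.2,"spin":0},{"dx":0.018,"dy":-0.0175,"dz":0.2,"spin":0}])

```text
clock: 9.12
position: [634.3, -179.0, 133.1]
tcp_rot: [0.176, 2.513, -0.048]
wrist_force: [-0.3, -0.3, 1.1]
grip_width: 0.003
finger_force: 0.0
```

```bash
python3 - <<'E'
from h import *
s=env.read_state();print(inr(s["position"]),s["wrist_force"])
go(rk(38,0,81));go(rk(38,0,76))
E
```

```text
[ 26.6   1.  133.1] [-0.30690045 -0.32143176  1.05521042]
shift m [ 0.0211 -0.0014  0.049 ] xaxis [-0.804  0.115 -0.583] y [0.137 0.991 0.006] z [ 0.578 -0.075 -0.812] pos [ 634.3 -179.   133.1] q [ 0.02  0.34  0.3   2.12 -1.19  0.19  2.82] t 9.125
shift m [ 0.024  -0.0014  0.053 ] xaxis [-0.804  0.115 -0.583] y [0.137 0.991 0.006] z [ 0.578 -0.075 -0.812] pos [ 634.3 -179.   133.1] q [ 0.02  0.34  0.3   2.12 -1.19  0.19  2.82] t 9.125
```

The arm has wandered onto wrist limits, with q5, q6 and q7 all at their ends. I'll fit a simple kinematic model from the recorded poses to find a good configuration for the slanted reach.

```bash
cat > fk.py <<'E'
import numpy as np
from scipy.spatial.transform import Rotation as Ro
from scipy.optimize import least_squares
D=[([-1.30351725,.41797355,-.01028372,1.61417353,.00471791,1.11073284,-.05297845],[189.845,595.06,204.83],[-.48306,-3.10415,.00198]),
([-.66,.76,.14,.74,-.09,1.64,.7],[686.9,435.9,353.1],None,[[-.952,.306,.001],[.306,.952,-.002],[-.002,-.002,-1]]),
([-.17,.21,.34,1.18,-.07,1.76,1.23],[557.2,-81.6,536.9],None,[[-.883,.47,0],[.47,.883,0],[0,0,-1]]),
([-.16,.2,.33,.87,-.07,2.,1.57],[529.6,-74.3,677.6],None,[[-.988,.133,-.075],[.134,.991,0],[.075,-.01,-.997]]),
([-.33,.12,.54,.58,-.09,2.,1.57],[497.9,-69.7,849.8],None,[[-.893,.121,-.433],[.134,.991,-.001],[.429,-.059,-.901]]),
([-.52,.08,.76,.41,-.11,2.,1.57],[454,-63.6,946.9],None,[[-.778,.105,-.619],[.134,.991,-.001],[.613,-.084,-.785]]),
([-.27,-.17,.49,2.27,.04,.37,1.64],[517.9,-146.6,277.6],None,[[-.78,.104,-.617],[.133,.991,-.001],[.612,-.083,-.787]]),
([.02,.34,.3,2.12,-1.19,.19,2.82],[634.3,-179,133.1],None,[[-.804,.115,-.583],[.137,.991,.006],[.578,-.075,-.812]])]
Z=lambda t:Ro.from_euler("z",t).as_matrix()
Y=lambda t:Ro.from_euler("y",t).as_matrix()
e=np.array([0,0,1.]);ex=np.array([1.,0,0])
def fk(q,p,sg):
    h,L1,L2,L3,o1,o7,c0,cw,yo=p
    A=Z(sg[0]*q[0]+o1);T=c0*(A@ex)+h*e
    A=A@Y(q[1])@Z(sg[1]*q[2]);T=T+A@np.array([0,yo,L1])
    A=A@Y(q[3])@Z(sg[2]*q[4]);T=T+A@e*L2
    A=A@Y(q[5]);T=T+A@np.array([cw,0,L3])
    return T,A@Z(sg[3]*q[6]+o7)
def res(p,sg):
    r=[]
    for d in D:
        R=Ro.from_rotvec(d[2]).as_matrix() if d[2] else np.array(d[3]).T
        T,A=fk(d[0],p,sg); r+=list((T-d[1])/10)+list(((A-R)*30).ravel())
    return np.array(r)
if __name__=="__main__":
    import itertools,json;best=None
    for sg in itertools.product([-1,1],repeat=4):
        for o7 in (0,1.57,3.14,-1.57):
            f=least_squares(res,[300,500,470,340,0,o7,0,0,0],args=(sg,),loss="soft_l1")
            if best is None or f.cost<best[0]: best=(f.cost,sg,f.x)
    print(best);json.dump([list(best[1]),list(best[2])],open("fk.json","w"))
    for d in D: print((fk(d[0],best[2],best[1])[0]-d[1]).round(1))
E
python3 fk.py
```

```text
(np.float64(1.0139346524150736), (-1, -1, -1, -1), array([ 3.00816459e+02,  4.98399583e+02,  4.67727561e+02,  3.44034130e+02,
        2.19844793e-03,  7.69696587e+01,  4.48571453e+00,  4.50127968e-01,
       -3.17752105e+01]))
[-0.   1.  -0.9]
[0.1 1.  3.2]
[-0.9  1.1 -1.2]
[-0.6  4.  -0.8]
[-0.5 -0.3  0.8]
[-1.3 -3.  -0.6]
[ 0.   1.9 -4.6]
[ 1.5 -4.   3.9]
```

```bash
cat > ik.py <<'E'
from fk import *;import json
from h import rk,U,V
sg,p=json.load(open("fk.json"))
lo=np.array([-2.81,-.39,-1.27,.06,-1.19,.19,-2.82])+.03;hi=np.array([2.81,2.02,1.25,2.57,4.33,2,2.82])-.03
def Rt(tilt,yaw=0,half=0):
    t=np.radians(tilt);u=Z(np.radians(yaw))@U;v=Z(np.radians(yaw))@V
    z=np.sin(t)*u-np.cos(t)*e;y=v if not half else -v
    return np.column_stack([np.cross(y,z),y,z])
def ik(T,R,n=60,seed=0):
    rng=np.random.default_rng(seed);out=[]
    for _ in range(n):
        f=least_squares(lambda q:np.r_[(fk(q,p,sg)[0]-T)/10,((fk(q,p,sg)[1]-R)*20).ravel()],rng.uniform(lo,hi),bounds=(lo,hi),max_nfev=60)
        if f.cost<.02: out.append(f.x)
    return np.array(out)
if __name__=="__main__":
    for half in (0,1):
        for tilt in (30,35,40,45):
            for yaw in (0,):
                o=ik(rk(38,0,76),Rt(tilt,yaw,half),30);print(half,tilt,yaw,len(o));
                for q in o[:4]: print(q.round(2))
E
python3 ik.py
```

```text
0 30 0 18
[ 1.19  0.82 -1.24  2.05  1.48  0.67  0.51]
[ 0.7   0.49 -0.54  2.05  0.96  0.22  0.8 ]
[ 0.87  0.54 -0.75  2.05  1.18  0.32  0.64]
[ 1.14  0.75 -1.15  2.05  1.44  0.59  0.52]
0 35 0 14
[ 1.21  0.82 -1.24  2.12  1.7   0.63  0.32]
[ 0.85  0.53 -0.71  2.12  1.67  0.24  0.15]
[ 0.93  0.56 -0.82  2.12  1.66  0.3   0.19]
[ 1.18  0.77 -1.18  2.12  1.69  0.57  0.3 ]
0 40 0 18
[ 1.23  0.84 -1.23  2.17  1.94  0.61  0.11]
[ 0.83  0.53 -0.67  2.18  2.3   0.26 -0.48]
[ 0.73  0.5  -0.55  2.18  2.48  0.22 -0.68]
[-0.44  0.69  0.89  2.18  4.18  0.58 -2.76]
0 45 0 18
[ 1.25  0.86 -1.22  2.23  2.2   0.64 -0.09]
[ 0.86  0.56 -0.69  2.23  2.66  0.37 -0.8 ]
[ 0.45  0.48 -0.2   2.23  3.2   0.34 -1.48]
[-0.56  0.89  1.07  2.23  4.    0.83 -2.74]
1 30 0 16
[ 1.13  0.74 -1.14  2.05  1.43  0.58 -2.63]
[-0.01  0.48  0.33  2.05 -1.1   0.22 -0.44]
[-0.01  0.48  0.33  2.05 -1.11  0.22 -0.43]
[-0.01  0.48  0.33  2.05 -1.1   0.22 -0.44]
1 35 0 0
1 40 0 14
[0.2  0.46 0.08 2.18 3.66 0.22 1.14]
[-0.63  1.    1.22  2.17  4.19  0.91  0.14]
[ 0.77  0.51 -0.59  2.18  2.41  0.23  2.53]
[0.04 0.48 0.27 2.18 3.87 0.27 0.88]
1 45 0 15
[0.14 0.49 0.15 2.23 3.53 0.39 1.25]
[-0.63  1.06  1.22  2.23  4.01  0.99  0.26]
[ 0.5   0.48 -0.26  2.23  3.14  0.34  1.74]
[0.09 0.49 0.22 2.23 3.58 0.4  1.18]
```

```bash
cat > sim.py <<'E'
from ik import *
LO=lo-.03;HI=hi+.03
def step(q,T,R,w=200.):
    # bounded min-norm step towards pose
    t0,A=fk(q,p,sg)
    d=T-t0; d*=min(1,8/max(np.linalg.norm(d),1e-9)); r=(Ro.from_matrix(R@A.T)).as_rotvec(); r*=min(1,.03/max(np.linalg.norm(r),1e-9))
    J=np.zeros((6,7))
    for i in range(7):
        k=q.copy();k[i]+=1e-5;t1,B=fk(k,p,sg);J[:3,i]=(t1-t0)/1e-5;J[3:,i]=Ro.from_matrix(B@A.T).as_rotvec()/1e-5
    W=np.r_[np.ones(3)/w,np.ones(3)]
    from scipy.optimize import lsq_linear
    f=lsq_linear(np.vstack([W[:,None]*J,.02*np.eye(7)]),np.r_[W*np.r_[d,r],np.zeros(7)],bounds=(np.minimum(LO-q,-1e-9),np.maximum(HI-q,1e-9)))
    return q+f.x
def move(q,shift,spin=0,n=60):
    t0,A=fk(q,p,sg)
    T1=t0+A@(np.array(shift)*1000)
    for k in range(1,n+1):
        s=min(1,k/(.7*n)); q=step(q,t0+(T1-t0)*s,A@Z(np.radians(spin*s)))
    T,B=fk(q,p,sg);print("sh",shift,"spin",spin,"q",q.round(2),"err",np.linalg.norm(T-T1).round(1),"tilt",np.degrees(np.arccos(-B[2,2])).round(1));return q
if __name__=="__main__":
    q=np.array([-.27,-.17,.49,2.27,.04,.37,1.64]);print("replay");move(q,[.018,-.0175,.2])
    q=np.array([.02,.34,.3,2.12,-1.19,.19,2.81])
    for s in (-150,150):
        print("try",s);r=move(q,[0,0,-.12]);r=move(r,[0,0,0],s,150);r=move(r,[0,0,0],-s,150);r=move(r,[.02,0,.17])
E
python3 sim.py
```

```text
replay
sh [0.018, -0.0175, 0.2] spin 0 q [ 0.05  0.38  0.26  2.13 -1.18  0.19  2.82] err 1.8 tilt 32.7
try -150
sh [0, 0, -0.12] spin 0 q [-0.46  0.06  0.8   2.18 -0.48  0.33  2.14] err 0.0 tilt 35.7
sh [0, 0, 0] spin -150 q [ 1.4   0.06 -1.27  2.31  1.38  0.19  2.82] err 3.7 tilt 44.7
sh [0, 0, 0] spin 150 q [ 1.4   0.06 -1.27  2.31  1.38  0.19  0.2 ] err 0.0 tilt 44.7
sh [0.02, 0, 0.17] spin 0 q [ 1.08  0.71 -1.07  2.16  2.08  0.65 -0.16] err 0.0 tilt 44.7
try 150
sh [0, 0, -0.12] spin 0 q [-0.46  0.06  0.8   2.18 -0.48  0.33  2.14] err 0.0 tilt 35.7
sh [0, 0, 0] spin 150 q [-0.85  0.16  1.25  2.18 -0.78  0.39 -0.21] err 0.0 tilt 35.7
sh [0, 0, 0] spin -150 q [-0.4   0.06  0.73  2.18 -0.46  0.33  2.12] err 0.0 tilt 35.7
sh [0.02, 0, 0.17] spin 0 q [ 0.09  0.45  0.22  2.07 -1.19  0.19  2.81] err 1.7 tilt 32.3
```

Emit:
servo_tool(plan=[{"dx":0,"dy":0,"dz":-0.04,"spin":0},{"dx":0,"dy":0,"dz":-0.09,"spin":0},{"dx":0,"dy":0,"dz":-0.13,"spin":0},{"dx":0,"dy":0,"dz":-0.13,"spin":0}])

```text
clock: 9.62
position: [557.3, -168.0, 241.1]
tcp_rot: [0.176, 2.511, -0.046]
wrist_force: [-0.5, 0.1, 0.2]
grip_width: 0.003
finger_force: 0.0
```

Emit:
servo_tool(plan=[{"dx":0,"dy":0,"dz":0,"spin":-10},{"dx":0,"dy":0,"dz":0,"spin":-20},{"dx":0,"dy":0,"dz":0,"spin":-30},{"dx":0,"dy":0,"dz":0,"spin":-40},{"dx":0,"dy":0,"dz":0,"spin":-50},{"dx":0,"dy":0,"dz":0,"spin":-60},{"dx":0,"dy":0,"dz":0,"spin":-70},{"dx":0,"dy":0,"dz":0,"spin":-80},{"dx":0,"dy":0,"dz":0,"spin":-90},{"dx":0,"dy":0,"dz":0,"spin":-100}])

```text
clock: 10.88
position: [545.0, -159.9, 248.3]
tcp_rot: [-1.71, 2.022, -0.652]
wrist_force: [-0.4, 1.5, -0.1]
grip_width: 0.007
finger_force: 0.0
```

```bash
python3 -c "
from h import *
go(rk(-40,0,230))"
```

```text
shift m [ 0.0067 -0.0091  0.0293] xaxis [-0.162 -0.987 -0.011] y [-0.795  0.138 -0.591] z [ 0.585 -0.087 -0.806] pos [ 545.  -159.9  248.3] q [-1.08 -0.23  1.25  2.24  0.47  0.37  2.82] t 10.875
```

```bash
python3 - <<'E'
from sim import *
q=np.array([-1.08,-.23,1.25,2.24,.47,.37,2.81])
for s in (-60,-30):
    print(s);r=move(q,[0,0,0],s,100);b=move(r,[0,0,0],100-s,150);b=move(b,[.02,0,.17])
E
```

```text
-60
sh [0, 0, 0] spin -60 q [-1.17 -0.39  1.2   2.38  1.48  0.43  2.82] err 2.4 tilt 45.9
sh [0, 0, 0] spin 160 q [-1.17 -0.39  1.2   2.38  1.48  0.43  0.03] err 0.0 tilt 45.9
sh [0.02, 0, 0.17] spin 0 q [-1.14 -0.09  1.25  2.41  1.81  0.19 -0.46] err 153.2 tilt 46.1
-30
sh [0, 0, 0] spin -30 q [-1.21 -0.39  1.25  2.27  0.99  0.49  2.82] err 2.0 tilt 37.9
sh [0, 0, 0] spin 130 q [-0.75 -0.11  0.95  2.27  0.27  0.28  1.19] err 0.0 tilt 37.9
sh [0.02, 0, 0.17] spin 0 q [-0.09  0.41  0.39  2.12 -1.19  0.19  2.56] err 1.8 tilt 32.0
```

Emit:
servo_tool(plan=[{"dx":0,"dy":0,"dz":0,"spin":-10},{"dx":0,"dy":0,"dz":0,"spin":-20},{"dx":0,"dy":0,"dz":0,"spin":-30},{"dx":0,"dy":0,"dz":0,"spin":-40},{"dx":0,"dy":0,"dz":0,"spin":-50},{"dx":0,"dy":0,"dz":0,"spin":-50}])

```text
clock: 11.62
position: [532.4, -128.7, 221.2]
tcp_rot: [-2.526, 1.235, -1.0]
wrist_force: [0.3, -0.9, 0.5]
grip_width: 0.004
finger_force: 0.0
```

```bash
python3 -c "
from h import *
go(rk(-40,0,230))"
```

```text
shift m [0.0512 0.0002 0.0218] xaxis [ 0.436 -0.749  0.499] y [-0.644 -0.647 -0.408] z [ 0.629 -0.143 -0.765] pos [ 532.4 -128.7  221.2] q [-1.27 -0.39  1.25  2.37  1.29  0.47  2.82] t 11.625
```

```bash
cat > sim2.py <<'E'
import sim; from sim import *
def mk(lam,w,mode,post=0):
    def step(q,T,R):
        q=q.copy();t0,A=fk(q,p,sg);d=T-t0;d=d*min(1,15/max(np.linalg.norm(d),1e-9));r=Ro.from_matrix(R@A.T).as_rotvec();r=r*min(1,.05/max(np.linalg.norm(r),1e-9))
        J=np.zeros((6,7))
        for i in range(7):
            k=q.copy();k[i]+=1e-5;t1,B=fk(k,p,sg);J[:3,i]=(t1-t0)/1e-5;J[3:,i]=Ro.from_matrix(B@A.T).as_rotvec()/1e-5
        W=np.r_[np.ones(3)/w,np.ones(3)];Jw=W[:,None]*J;x=W*np.r_[d,r]
        P=Jw.T@np.linalg.inv(Jw@Jw.T+lam*np.eye(6));dq=P@x
        mid=(LO+HI)/2; dq+=(np.eye(7)-P@Jw)@(post*(mid-q))
        return np.clip(q+dq,LO,HI)
    return step
if __name__=="__main__":
  for lam,w,post in [(1e-4,1000,0),(1e-3,1000,0),(1e-2,1000,0),(1e-3,300,0),(1e-3,1000,.02),(1e-3,1000,-.02)]:
    sim.step=mk(lam,w,0,post);print("##",lam,w,post)
    sim.move(np.array([-.17,.21,.34,1.18,-.07,1.76,1.23]),[0,0,-.36],-20,60)
    q=sim.move(np.array([-.27,-.17,.49,2.27,.04,.37,1.64]),[.018,-.0175,.2])
    q=sim.move(np.array([.02,.34,.3,2.12,-1.19,.19,2.82]),[0,0,-.13]);q=sim.move(q,[0,0,0],-100,100);q=sim.move(q,[0,0,0],-50,60)
E
python3 sim2.py
```

```text
## 0.0001 1000 0
sh [0, 0, -0.36] spin -20 q [ 0.09  0.64  0.32  0.58 -0.2   1.94  1.7 ] err 407.5 tilt 0.2
sh [0.018, -0.0175, 0.2] spin 0 q [ 0.57  0.28 -0.48  2.3  -1.19  0.19  2.82] err 184.7 tilt 34.5
sh [0, 0, -0.13] spin 0 q [-0.5   0.03  0.82  2.19 -0.38  0.34  2.06] err 0.0 tilt 35.7
sh [0, 0, 0] spin -100 q [-0.22  0.02  0.53  2.19 -0.34  0.34  2.82] err 0.0 tilt 35.7
sh [0, 0, 0] spin -50 q [-0.08  0.02  0.39  2.19 -0.32  0.34  2.82] err 0.0 tilt 35.7
## 0.001 1000 0
sh [0, 0, -0.36] spin -20 q [ 0.19  1.06  0.28  0.06 -0.27  2.    1.63] err 576.9 tilt 1.1
sh [0.018, -0.0175, 0.2] spin 0 q [ 0.5   0.27 -0.41  2.29 -1.19  0.19  2.82] err 175.8 tilt 34.2
sh [0, 0, -0.13] spin 0 q [-0.49  0.03  0.82  2.19 -0.38  0.34  2.06] err 0.0 tilt 35.7
sh [0, 0, 0] spin -100 q [-0.23  0.02  0.54  2.19 -0.32  0.33  2.82] err 0.5 tilt 35.7
sh [0, 0, 0] spin -50 q [-0.1   0.01  0.4   2.19 -0.28  0.33  2.82] err 0.4 tilt 35.7
## 0.01 1000 0
sh [0, 0, -0.36] spin -20 q [ 0.05  0.38  0.29  0.11 -0.24  2.    1.53] err 52.8 tilt 37.4
sh [0.018, -0.0175, 0.2] spin 0 q [-0.03  0.22  0.14  2.29 -1
[... 1005 characters left out ...]
0.01 -0.09  2.19 -0.28  0.33  1.96] err 0.4 tilt 35.7
sh [0, 0, 0] spin -100 q [ 0.39  0.01 -0.1   2.19 -0.23  0.33  2.82] err 0.9 tilt 35.7
sh [0, 0, 0] spin -50 q [ 0.38  0.01 -0.11  2.19 -0.18  0.32  2.82] err 0.9 tilt 35.7
## 0.001 1000 -0.02
sh [0, 0, -0.36] spin -20 q [ 0.85  0.83  1.25  0.06 -1.19  2.    1.55] err 610.1 tilt 16.8
sh [0.018, -0.0175, 0.2] spin 0 q [ 0.43  0.29 -0.3   2.3  -1.19  0.19  2.82] err 158.5 tilt 32.1
sh [0, 0, -0.13] spin 0 q [-1.34  0.63  1.25  2.45 -1.19  0.67  2.82] err 384.0 tilt 8.8
sh [0, 0, 0] spin -100 q [-1.55  2.02  1.25  1.97 -1.14  2.    2.82] err 247.2 tilt 61.5
sh [0, 0, 0] spin -50 q [-1.55  2.02  1.25  1.99 -1.18  2.    2.82] err 6.1 tilt 59.5
```

```bash
cat > sim3.py <<'E'
import sim; from sim import *
from scipy.optimize import lsq_linear
def mk(w,lam):
    def step(q,T,R):
        t0,A=fk(q,p,sg);d=T-t0;d=d*min(1,8/max(np.linalg.norm(d),1e-9));r=Ro.from_matrix(R@A.T).as_rotvec();r=r*min(1,.03/max(np.linalg.norm(r),1e-9))
        J=np.zeros((6,7))
        for i in range(7):
            k=q.copy();k[i]+=1e-5;t1,B=fk(k,p,sg);J[:3,i]=(t1-t0)/1e-5;J[3:,i]=Ro.from_matrix(B@A.T).as_rotvec()/1e-5
        W=np.r_[np.ones(3)/w,np.ones(3)]
        return q+lsq_linear(np.vstack([W[:,None]*J,lam*np.eye(7)]),np.r_[W*np.r_[d,r],np.zeros(7)],bounds=(np.minimum(LO-q,-1e-9),np.maximum(HI-q,1e-9))).x
    return step
if __name__=="__main__":
  for w,lam in [(200,.005),(1000,.02),(1000,.1),(300,.1),(200,.1),(100,.02)]:
    sim.step=mk(w,lam);print("##",w,lam)
    sim.move(np.array([-.17,.21,.34,1.18,-.07,1.76,1.23]),[0,0,-.36],-20,60)
    q=sim.move(np.array([.02,.34,.3,2.12,-1.19,.19,2.82]),[0,0,-.13]);q=sim.move(q,[0,0,0],-100,100);q=sim.move(np.array([-1.08,-.23,1.25,2.24,.47,.37,2.82]),[0,0,0],-50,60)
E
python3 sim3.py
```

```text
## 200 0.005
sh [0, 0, -0.36] spin -20 q [ 1.65 -0.35 -0.81  0.11 -0.85  2.    1.4 ] err 412.8 tilt 60.7
sh [0, 0, -0.13] spin 0 q [-0.5   0.03  0.82  2.19 -0.38  0.34  2.06] err 0.0 tilt 35.7
sh [0, 0, 0] spin -100 q [ 1.42  0.04 -1.27  2.21  0.52  0.31  2.82] err 4.6 tilt 37.3
sh [0, 0, 0] spin -50 q [-1.19 -0.39  1.2   2.34  1.31  0.47  2.82] err 2.1 tilt 43.1
## 1000 0.02
sh [0, 0, -0.36] spin -20 q [-0.16  0.2   0.35  0.94 -0.07  2.    1.57] err 253.8 tilt 0.4
sh [0, 0, -0.13] spin 0 q [-0.5   0.03  0.82  2.19 -0.38  0.34  2.06] err 0.0 tilt 35.7
sh [0, 0, 0] spin -100 q [-1.16 -0.35  1.25  2.21  0.69  0.49  2.82] err 27.8 tilt 35.7
sh [0, 0, 0] spin -50 q [-1.36 -0.39  1.25  2.4   1.22  0.49  2.82] err 96.8 tilt 36.5
## 1000 0.1
sh [0, 0, -0.36] spin -20 q [-0.13  0.2   0.3   0.94 -0.06  2.    1.56] err 253.8 tilt 0.4
sh [0, 0, -0.13] spin 0 q [-0.47  0.03  0.79  2.19 -0.38  0.34  2.05] err 0.1 tilt 35.7
sh [0, 0, 0] spin -100 q [-1.16 -0.35  1.25  2.21  0.69  0.49  2.82] err 27.9 tilt 35.7
sh [0, 0, 0] spin -50 q [-1.36 -0.39  1.25  2.4   1.22  0.49  2.82] err 96.8 tilt 36.5
#
[... 387 characters left out ...]
6] spin -20 q [-0.11  0.22  0.36  0.45 -0.13  2.    1.56] err 44.5 tilt 27.3
sh [0, 0, -0.13] spin 0 q [-0.48  0.03  0.81  2.19 -0.38  0.34  2.06] err 0.0 tilt 35.7
sh [0, 0, 0] spin -100 q [ 0.   -0.01  0.18  2.26  0.51  0.23  2.82] err 1.5 tilt 40.1
sh [0, 0, 0] spin -50 q [-1.19 -0.39  1.2   2.34  1.31  0.47  2.82] err 2.1 tilt 43.1
## 100 0.02
sh [0, 0, -0.36] spin -20 q [-0.11  0.26  0.45  0.31 -0.2   2.    1.56] err 0.8 tilt 33.4
sh [0, 0, -0.13] spin 0 q [-0.5   0.03  0.82  2.19 -0.38  0.34  2.06] err 0.0 tilt 35.7
sh [0, 0, 0] spin -100 q [ 1.42  0.03 -1.27  2.21  0.51  0.32  2.82] err 1.2 tilt 37.3
sh [0, 0, 0] spin -50 q [-1.18 -0.39  1.19  2.34  1.31  0.47  2.82] err 0.5 tilt 43.2
```

```bash
cat > srch2.py <<'E'
import srch; from srch import *
def go2(a):
    w,job=a; srch.st=mk(w,.05); return run(job)
if __name__=="__main__":
    q0=[-1.27,-.39,1.25,2.37,1.29,.47,2.82];rng=np.random.default_rng(2);t0=fk(q0,p,sg)[0]
    C=[]
    for x in (400,450):
        for y in (-100,0,150):
            for s in (-60,-100):
                for y2 in (0,150):
                    C.append([(np.array([x,y,400]),s),(np.array([430,y2,400]),-s)])
    jobs=[(w,(c,q0)) for c in C for w in (350,500,700)]
    with Pool() as P: R=P.map(go2,jobs,chunksize=2)
    for i,c in enumerate(C): 
        r=R[3*i:3*i+3]; print([(t.tolist(),s) for t,s in c],[(round(k[0]),round(k[1]),round(k[3])) for k in r])
E
timeout 500 python3 srch2.py
```

```text
[([400, -100, 400], -60), ([430, 0, 400], 60)] [(0, 54, -15), (176, 45, -14), (177, 41, -14)]
[([400, -100, 400], -60), ([430, 150, 400], 60)] [(0, 54, -14), (176, 45, -14), (177, 40, -13)]
[([400, -100, 400], -100), ([430, 0, 400], 100)] [(0, 60, -13), (177, 46, -13), (177, 40, -13)]
[([400, -100, 400], -100), ([430, 150, 400], 100)] [(0, 60, -12), (178, 46, -12), (177, 40, -13)]
[([400, 0, 400], -60), ([430, 0, 400], 60)] [(0, 57, -22), (178, 46, -12), (177, 40, -13)]
[([400, 0, 400], -60), ([430, 150, 400], 60)] [(0, 57, -19), (179, 46, -12), (177, 40, -13)]
[([400, 0, 400], -100), ([430, 0, 400], 100)] [(0, 60, -9), (180, 46, -11), (177, 40, -13)]
[([400, 0, 400], -100), ([430, 150, 400], 100)] [(0, 60, -9), (180, 46, -11), (177, 40, -13)]
[([400, 150, 400], -60), ([430, 0, 400], 60)] [(0, 52, -20), (176, 42, -14), (177, 40, -14)]
[([400, 150, 400], -60), ([430, 150, 400], 60)] [(0, 53, -18), (177, 42, -14), (177, 40, -13)]
[([400, 150, 400], -100), ([430, 0, 400], 100)] [(0, 68, -20), (177, 50, -8), (177, 40, -13)]
[([400, 150, 400], -100), ([430, 150, 400], 100)] [(0, 66, -16),
[... 463 characters left out ...]
, 59, -17), (179, 47, -12), (177, 40, -13)]
[([450, 0, 400], -60), ([430, 150, 400], 60)] [(0, 59, -16), (179, 47, -11), (177, 40, -13)]
[([450, 0, 400], -100), ([430, 0, 400], 100)] [(0, 63, -7), (179, 48, -11), (177, 40, -13)]
[([450, 0, 400], -100), ([430, 150, 400], 100)] [(0, 63, -7), (180, 48, -11), (177, 40, -13)]
[([450, 150, 400], -60), ([430, 0, 400], 60)] [(0, 54, -19), (176, 44, -14), (177, 40, -13)]
[([450, 150, 400], -60), ([430, 150, 400], 60)] [(0, 55, -17), (177, 44, -14), (177, 40, -13)]
[([450, 150, 400], -100), ([430, 0, 400], 100)] [(0, 69, -17), (190, 50, -5), (177, 40, -13)]
[([450, 150, 400], -100), ([430, 150, 400], 100)] [(0, 68, -13), (190, 50, -5), (177, 40, -13)]
```

```bash
cat > srch3.py <<'E'
import srch; from srch2 import *
if __name__=="__main__":
    q0=[-1.27,-.39,1.25,2.37,1.29,.47,2.82];rng=np.random.default_rng(7)
    C=[[(np.array([rng.uniform(330,640),rng.uniform(-320,350),rng.uniform(220,650)]).round(),float(rng.choice([-100,-50,0,50,100,150,200]))) for _ in range(rng.integers(1,4))] for _ in range(700)]
    with Pool() as P:
        R=P.map(go2,[(600,(c,q0)) for c in C],chunksize=4)
        k=[i for i in range(len(C)) if R[i][0]<8 and R[i][1]>32]
        R4=P.map(go2,[(w,(C[i],q0)) for i in k for w in (350,450,800)],chunksize=1)
    print(len(k))
    o=sorted(range(len(k)),key=lambda j:sum(r[0]>8 for r in R4[3*j:3*j+3]))
    for j in o[:10]: print([(t.tolist(),s) for t,s in C[k[j]]],[(round(r[0]),round(r[1]),round(r[3]),r[5].tolist()) for r in [R[k[j]]]+R4[3*j:3*j+3]])
E
time timeout 570 python3 srch3.py
```

```text
30
[([423.0, -268.0, 548.0], 100.0), ([371.0, -231.0, 276.0], 100.0), ([611.0, -140.0, 352.0], -100.0)] [(0, 39, -12, [0.93, 0.56, -0.84, 2.18, 2.0, 0.37, -0.22]), (0, 39, -14, [1.0, 0.62, -0.95, 2.18, 1.96, 0.48, -0.18]), (0, 38, -12, [0.92, 0.55, -0.82, 2.17, 1.91, 0.35, -0.14]), (1, 39, -12, [0.93, 0.56, -0.84, 2.19, 2.04, 0.38, -0.27])]
[([416.0, -6.0, 590.0], 150.0), ([469.0, -127.0, 351.0], 50.0), ([398.0, -138.0, 294.0], -100.0)] [(0, 38, -13, [0.92, 0.56, -0.83, 2.17, 1.96, 0.37, -0.19]), (0, 36, -16, [0.67, 0.47, -0.54, 2.15, 1.8, 0.26, -0.18]), (0, 38, -13, [0.94, 0.57, -0.86, 2.17, 1.92, 0.39, -0.15]), (0, 39, -13, [0.92, 0.56, -0.83, 2.18, 2.03, 0.38, -0.26])]
[([410.0, 98.0, 262.0], -100.0), ([538.0, 325.0, 642.0], -100.0), ([580.0, -201.0, 637.0], 200.0)] [(0, 43, -12, [-0.5, 0.71, 0.91, 2.23, 3.97, 0.59, -2.66]), (0, 91, -1, [0.12, 1.17, 0.31, 2.27, 3.37, 1.92, -1.78]), (0, 53, -10, [-0.4, 0.75, 0.8, 2.32, 3.63, 0.82, -2.31]), (0, 42, -12, [-0.47, 0.68, 0.87, 2.22, 4.02, 0.53, -2.68])]
[([407.0, -47.0, 495.0], 50.0), ([614.0, 217.0, 289.0], 100.0)] [(0, 39, -14, [1.02,
[... 1479 characters left out ...]
.21, 4.03, 0.53, -2.71])]
[([616.0, 312.0, 337.0], -100.0), ([525.0, -308.0, 389.0], 0.0), ([442.0, 221.0, 613.0], 100.0)] [(0, 45, -9, [-0.36, 0.64, 0.77, 2.24, 3.91, 0.59, -2.47]), (0, 66, 5, [0.97, 0.76, -0.55, 2.31, 3.66, 0.81, -1.3]), (0, 56, 2, [0.95, 0.64, -0.61, 2.3, 3.42, 0.57, -1.26]), (0, 42, -12, [-0.46, 0.67, 0.85, 2.21, 4.03, 0.52, -2.68])]
[([547.0, 339.0, 305.0], -100.0), ([521.0, -252.0, 226.0], 200.0)] [(0, 45, -8, [-0.31, 0.61, 0.7, 2.24, 3.9, 0.56, -2.41]), (0, 61, 8, [-0.24, 0.98, 0.89, 2.27, 3.84, 1.38, -2.25]), (0, 54, 2, [-0.26, 0.79, 0.81, 2.28, 3.88, 1.03, -2.27]), (0, 40, -13, [1.08, 0.67, -1.04, 2.19, 1.99, 0.52, -0.14])]
real	1m43.607s
user	6m48.455s
sys	0m0.137s
```

```bash
python3 -c "
from h import *
go([407,-47,495])"
```

```text
shift m [ 0.0207 -0.084  -0.2998] xaxis [ 0.436 -0.749  0.499] y [-0.644 -0.647 -0.408] z [ 0.629 -0.143 -0.765] pos [ 532.4 -128.7  221.2] q [-1.27 -0.39  1.25  2.37  1.29  0.47  2.82] t 11.625
```

Emit:
servo_tool(plan=[{"dx":0.003,"dy":-0.012,"dz":-0.043,"spin":7},{"dx":0.006,"dy":-0.024,"dz":-0.086,"spin":14},{"dx":0.009,"dy":-0.036,"dz":-0.129,"spin":21},{"dx":0.012,"dy":-0.048,"dz":-0.172,"spin":28},{"dx":0.015,"dy":-0.06,"dz":-0.215,"spin":35},{"dx":0.018,"dy":-0.072,"dz":-0.258,"spin":43},{"dx":0.021,"dy":-0.084,"dz":-0.3,"spin":50},{"dx":0.021,"dy":-0.084,"dz":-0.3,"spin":50}])

```text
clock: 12.62
position: [481.1, -60.2, 447.1]
tcp_rot: [-1.666, 2.042, -0.743]
wrist_force: [0.5, -0.2, -0.3]
grip_width: 0.004
finger_force: 0.0
```

```bash
python3 -c "
from h import *
go([614,217,289])"
```

```text
shift m [-0.3025  0.0387  0.1628] xaxis [-0.209 -0.978  0.024] y [-0.764  0.148 -0.628] z [ 0.61  -0.149 -0.778] pos [481.1 -60.2 447.1] q [ 0.06 -0.39 -0.09  2.06  0.19  0.82  2.82] t 12.625
```

Emit:
servo_tool(plan=[{"dx":-0.03,"dy":0.004,"dz":0.016,"spin":10},{"dx":-0.06,"dy":0.008,"dz":0.033,"spin":20},{"dx":-0.09,"dy":0.012,"dz":0.049,"spin":30},{"dx":-0.12,"dy":0.016,"dz":0.065,"spin":40},{"dx":-0.15,"dy":0.02,"dz":0.081,"spin":50},{"dx":-0.18,"dy":0.024,"dz":0.098,"spin":60},{"dx":-0.21,"dy":0.028,"dz":0.114,"spin":70},{"dx":-0.24,"dy":0.032,"dz":0.13,"spin":80},{"dx":-0.27,"dy":0.036,"dz":0.146,"spin":90},{"dx":-0.3,"dy":0.038,"dz":0.163,"spin":100}])

```text
clock: 13.88
position: [609.1, 202.4, 293.6]
tcp_rot: [0.113, 2.473, -0.178]
wrist_force: [0.5, -1.5, 1.7]
grip_width: 0.007
finger_force: 0.0
```

```bash
cat > st.py <<'E'
from srch import *; from h import *
import srch
s=env.read_state();q=s["joint_positions"];go(rk(-60,0,200))
print("align",align(q))
for w in (350,500,700):
    srch.st=mk(w,.05);r=run(([],q));print(w,[np.round(x,1) for x in r[:4]],r[4],r[5])
E
python3 st.py
```

```text
shift m [ 0.0916 -0.3633  0.0942] xaxis [-0.786  0.037 -0.617] y [ 0.125  0.987 -0.1  ] z [ 0.605 -0.156 -0.781] pos [609.1 202.4 293.6] q [ 0.21  0.24 -0.94  1.92  1.    0.89  0.21] t 13.875
align 9.188567755811624
350 [np.float64(0.0), np.float64(38.5), np.float64(0.0), np.float64(-14.5)] [ 1.44  0.12 -1.27  2.3   0.86  0.19  0.72] [ 0.96  0.59 -0.9   2.18  1.95  0.44 -0.19]
500 [np.float64(0.0), np.float64(38.6), np.float64(0.0), np.float64(-14.5)] [ 1.44  0.12 -1.27  2.3   0.87  0.19  0.72] [ 0.96  0.59 -0.9   2.18  1.95  0.44 -0.19]
700 [np.float64(0.0), np.float64(38.6), np.float64(0.0), np.float64(-14.4)] [ 1.44  0.12 -1.27  2.3   0.87  0.19  0.72] [ 0.97  0.59 -0.9   2.18  1.95  0.44 -0.19]
```

Emit:
servo_tool(plan=[{"dx":0.012,"dy":-0.045,"dz":0.011,"spin":2},{"dx":0.024,"dy":-0.09,"dz":0.022,"spin":4},{"dx":0.036,"dy":-0.135,"dz":0.034,"spin":6},{"dx":0.048,"dy":-0.18,"dz":0.046,"spin":8},{"dx":0.06,"dy":-0.225,"dz":0.058,"spin":9},{"dx":0.07,"dy":-0.27,"dz":0.07,"spin":9},{"dx":0.081,"dy":-0.315,"dz":0.082,"spin":9},{"dx":0.092,"dy":-0.363,"dz":0.094,"spin":9},{"dx":0.092,"dy":-0.363,"dz":0.094,"spin":9}])

```text
clock: 15.0
position: [552.3, -155.8, 201.3]
tcp_rot: [0.297, 2.46, -0.12]
wrist_force: [0.5, 0.2, -1.0]
grip_width: 0.005
finger_force: 0.0
```

```bash
cat > st2.py <<'E'
from h import *
s=env.read_state();R=Ro.from_rotvec(s["tcp_rot"]).as_matrix();print("rack",inr(s["position"]),"tilt",np.degrees(np.arccos(-R[2,2])).round(1),"az",np.degrees(np.arctan2(R[1,2],R[0,2])).round(1),"F",s["wrist_force"].round(1))
import sys
for a in sys.argv[1:]: go(rk(*map(float,a.split(","))))
E
python3 st2.py -20,0,140 36,0,82
```

```text
rack [-57.9  12.1 201.3] tilt 38.3 az -14.9 F [ 0.5  0.2 -1. ]
shift m [ 0.0075 -0.0076  0.0723] xaxis [-0.764  0.183 -0.619] y [ 0.242  0.97  -0.012] z [ 0.599 -0.159 -0.785] pos [ 552.3 -155.8  201.3] q [ 1.12  0.13 -0.96  2.26  0.79  0.19  0.8 ] t 15.0
shift m [-0.0004 -0.0013  0.1523] xaxis [-0.764  0.183 -0.619] y [ 0.242  0.97  -0.012] z [ 0.599 -0.159 -0.785] pos [ 552.3 -155.8  201.3] q [ 1.12  0.13 -0.96  2.26  0.79  0.19  0.8 ] t 15.0
```

Emit:
servo_tool(plan=[{"dx":0.003,"dy":-0.004,"dz":0.03,"spin":0},{"dx":0.003,"dy":-0.002,"dz":0.06,"spin":0},{"dx":0.003,"dy":-0.001,"dz":0.09,"spin":0},{"dx":0.003,"dy":-0.001,"dz":0.12,"spin":0},{"dx":0.003,"dy":-0.001,"dz":0.135,"spin":0},{"dx":0.003,"dy":-0.001,"dz":0.15,"spin":0},{"dx":0.003,"dy":-0.001,"dz":0.15,"spin":0}])

```text
clock: 15.88
position: [639.7, -179.3, 80.7]
tcp_rot: [0.297, 2.46, -0.118]
wrist_force: [0.4, 0.1, 0.6]
grip_width: 0.004
finger_force: 0.0
```

```bash
python3 st2.py 32,0,80 32,0,75 32,0,73 14,0,74
```

```text
rack [32.   1.4 80.7] tilt 38.2 az -14.8 F [0.4 0.1 0.6]
shift m [ 0.0003 -0.0014  0.0007] xaxis [-0.764  0.183 -0.619] y [ 0.242  0.97  -0.011] z [ 0.598 -0.158 -0.786] pos [ 639.7 -179.3   80.7] q [ 0.76  0.52 -0.65  2.14  1.98  0.31 -0.27] t 15.875
shift m [ 0.0034 -0.0014  0.0046] xaxis [-0.764  0.183 -0.619] y [ 0.242  0.97  -0.011] z [ 0.598 -0.158 -0.786] pos [ 639.7 -179.3   80.7] q [ 0.76  0.52 -0.65  2.14  1.98  0.31 -0.27] t 15.875
shift m [ 0.0046 -0.0013  0.0062] xaxis [-0.764  0.183 -0.619] y [ 0.242  0.97  -0.011] z [ 0.598 -0.158 -0.786] pos [ 639.7 -179.3   80.7] q [ 0.76  0.52 -0.65  2.14  1.98  0.31 -0.27] t 15.875
shift m [ 0.0181 -0.0031 -0.0057] xaxis [-0.764  0.183 -0.619] y [ 0.242  0.97  -0.011] z [ 0.598 -0.158 -0.786] pos [ 639.7 -179.3   80.7] q [ 0.76  0.52 -0.65  2.14  1.98  0.31 -0.27] t 15.875
```

Emit:
servo_tool(plan=[{"dx":0.0025,"dy":0,"dz":0.003,"spin":0},{"dx":0.0035,"dy":0,"dz":0.0045,"spin":0},{"dx":0.0035,"dy":0,"dz":0.0045,"spin":0}])

```text
clock: 16.25
position: [639.7, -179.0, 75.8]
tcp_rot: [0.293, 2.46, -0.119]
wrist_force: [-3.4, 0.4, 9.7]
grip_width: 0.004
finger_force: 5.6
```

Emit:
servo_tool(plan=[{"dx":0.0035,"dy":-0.0004,"dz":-0.0027,"spin":0},{"dx":0.007,"dy":-0.0009,"dz":-0.0055,"spin":0},{"dx":0.0105,"dy":-0.0013,"dz":-0.0082,"spin":0},{"dx":0.0133,"dy":-0.0017,"dz":-0.0105,"spin":0},{"dx":0.0133,"dy":-0.0017,"dz":-0.0105,"spin":0}])

```text
clock: 16.88
position: [622.8, -176.6, 75.9]
tcp_rot: [0.293, 2.46, -0.119]
wrist_force: [-0.7, 0.2, 8.8]
grip_width: 0.005
finger_force: 4.5
```

```bash
python3 st2.py 14,0,84 32,0,84 32,0,75; python3 - <<'E'
from h import *
c=env.get_calibration("wrist"); im,d=env.read_camera("wrist"); np.savez("w4.npz",im=im,d=d,**c); cv2.imwrite("pics/w4.png",im[:,:,::-1])
E
```

```text
rack [14.9  1.7 75.9] tilt 38.3 az -14.8 F [-0.7  0.2  8.8]
shift m [-0.0045 -0.0019 -0.0068] xaxis [-0.764  0.18  -0.62 ] y [ 0.239  0.971 -0.013] z [ 0.599 -0.158 -0.785] pos [ 622.8 -176.6   75.9] q [ 0.8   0.52 -0.69  2.18  2.05  0.34 -0.33] t 16.875
shift m [-0.0185 -0.0001  0.0043] xaxis [-0.764  0.18  -0.62 ] y [ 0.239  0.971 -0.013] z [ 0.599 -0.158 -0.785] pos [ 622.8 -176.6   75.9] q [ 0.8   0.52 -0.69  2.18  2.05  0.34 -0.33] t 16.875
shift m [-0.013  -0.      0.0114] xaxis [-0.764  0.18  -0.62 ] y [ 0.239  0.971 -0.013] z [ 0.599 -0.158 -0.785] pos [ 622.8 -176.6   75.9] q [ 0.8   0.52 -0.69  2.18  2.05  0.34 -0.33] t 16.875
```

View pics/w4.png

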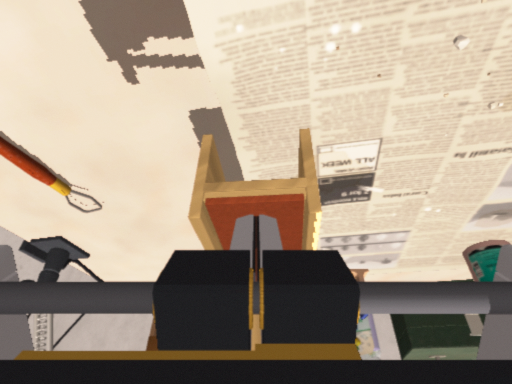

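The plate's near end is now at about row 193, right at the lip (row 185). I'll check numerically how far it moved.

```bash
cat > meas.py <<'E'
from h import *
def meas(f):
    z=np.load(f);im=z["im"];X=cloud(z["d"],z);hsv=cv2.cvtColor(im,cv2.COLOR_RGB2HSV)
    red=((hsv[...,0]<9)|(hsv[...,0]>174))&(hsv[...,1]>120)
    P=X-O;r=np.stack([P@U,P@V,P[...,2]],-1)
    def st(n,m): print(n,m.sum(),"x",np.percentile(r[m][:,0],[1,3,50]).round(1) if m.sum()>5 else "", "z",np.median(r[m][:,2]).round(1) if m.sum()>5 else "")
    b=(abs(r[...,1])<27)&(r[...,0]>-80)&(r[...,0]<60)
    for lo,hi in ((-27,-17),(17,27)):
        c=(r[...,1]>lo)&(r[...,1]<hi)
        st("plate y%d"%lo,red&c&b&(abs(r[...,2]-71)<4)); st("lip",~red&c&b&(abs(r[...,2]-62)<4))
    w=red&b&(abs(r[...,2]-71)<4);print("y",np.percentile(r[red&(abs(r[...,2]-71)<4)&(r[...,0]<60)&(r[...,0]>-80)][:,1],[1,99]).round(1))
if __name__=="__main__":
    import sys;meas(sys.argv[1])
E
python3 meas.py w4.npz
```

```text
plate y-27 676 x [-7.  -6.7 12.3] z 71.1
lip 68 x [-0.7 -0.5  0.2] z 59.9
plate y17 825 x [-7.1 -6.5 16.4] z 71.1
lip 74 x [-2.1 -0.8  0.2] z 59.8
y [-27.5  30. ]
```

Emit:
servo_tool(plan=[{"dx":-0.0037,"dy":0,"dz":-0.0047,"spin":0},{"dx":-0.0105,"dy":0.0005,"dz":0.0005,"spin":0},{"dx":-0.0172,"dy":0.001,"dz":0.006,"spin":0},{"dx":-0.0137,"dy":0.0012,"dz":0.0108,"spin":0},{"dx":-0.0137,"dy":0.0012,"dz":0.0108,"spin":0},{"dx":-0.0103,"dy":0.0009,"dz":0.0081,"spin":0},{"dx":-0.0069,"dy":0.0006,"dz":0.0054,"spin":0},{"dx":-0.0034,"dy":0.0003,"dz":0.0027,"spin":0},{"dx":0,"dy":0,"dz":0,"spin":0},{"dx":0,"dy":0,"dz":0,"spin":0}])

```text
clock: 18.18
position: [623.0, -176.2, 74.9]
tcp_rot: [0.292, 2.46, -0.118]
wrist_force: [-4.0, 0.5, 14.5]
grip_width: 0.006
finger_force: 7.8
```

```bash
python3 st2.py; cat > shot.py <<'E'
from h import *;import sys
f=sys.argv[1];c=env.get_calibration("wrist"); im,d=env.read_camera("wrist"); np.savez(f+".npz",im=im,d=d,**c); cv2.imwrite("pics/"+f+".png",im[:,:,::-1])
E
python3 shot.py w5; python3 meas.py w5.npz
```

```text
rack [15.   2.1 74.9] tilt 38.3 az -14.7 F [-4.   0.5 14.5]
plate y-27 699 x [-12.4 -10.    9.4] z 70.5
lip 189 x [-24.2 -23.8 -20.5] z 65.1
plate y17 767 x [-12.7 -10.3   9. ] z 70.5
lip 204 x [-24.4 -24.1 -20.8] z 65.0
y [-27.   30.6]
```

Emit:
servo_tool(plan=[{"dx":-0.0043,"dy":0,"dz":-0.0055,"spin":0},{"dx":-0.0043,"dy":0,"dz":-0.0055,"spin":0},{"dx":-0.018,"dy":0.001,"dz":0.0053,"spin":0},{"dx":-0.018,"dy":0.001,"dz":0.0053,"spin":0},{"dx":-0.0137,"dy":0.0012,"dz":0.0108,"spin":0},{"dx":-0.0137,"dy":0.0012,"dz":0.0108,"spin":0},{"dx":-0.0103,"dy":0.0009,"dz":0.0081,"spin":0},{"dx":-0.0069,"dy":0.0006,"dz":0.0054,"spin":0},{"dx":-0.0035,"dy":0.0003,"dz":0.0028,"spin":0},{"dx":-0.0078,"dy":0.0003,"dz":-0.0027,"spin":0}])

```text
clock: 19.48
position: [625.6, -176.6, 80.4]
tcp_rot: [0.293, 2.463, -0.117]
wrist_force: [-0.2, -0.6, -0.6]
grip_width: 0.002
finger_force: 0.0
```

```bash
python3 st2.py 19,0,82 33,0,82 33,0,75.2; python3 shot.py w6; python3 meas.py w6.npz
```

```text
rack [17.7  2.1 80.4] tilt 38.1 az -14.6 F [-0.2 -0.6 -0.6]
shift m [-0.0022 -0.002  -0.0003] xaxis [-0.766  0.181 -0.617] y [ 0.239  0.971 -0.011] z [ 0.597 -0.156 -0.787] pos [ 625.6 -176.6   80.4] q [ 0.79  0.51 -0.67  2.17  2.01  0.32 -0.3 ] t 19.475
shift m [-0.0132 -0.0007  0.0083] xaxis [-0.766  0.181 -0.617] y [ 0.239  0.971 -0.011] z [ 0.597 -0.156 -0.787] pos [ 625.6 -176.6   80.4] q [ 0.79  0.51 -0.67  2.17  2.01  0.32 -0.3 ] t 19.475
shift m [-0.009  -0.0006  0.0136] xaxis [-0.766  0.181 -0.617] y [ 0.239  0.971 -0.011] z [ 0.597 -0.156 -0.787] pos [ 625.6 -176.6   80.4] q [ 0.79  0.51 -0.67  2.17  2.01  0.32 -0.3 ] t 19.475
plate y-27 938 x [-37.5 -37.3   6.9] z 71.1
lip 1 x  z 
plate y17 1237 x [-38.  -37.6   4.1] z 71.1
lip 0 x  z 
y [-26.8  30.3]
```

Emit:
servo_tool(plan=[{"dx":-0.0132,"dy":0,"dz":0.0083,"spin":0},{"dx":-0.0132,"dy":0,"dz":0.0083,"spin":0},{"dx":-0.009,"dy":0,"dz":0.0136,"spin":0},{"dx":-0.009,"dy":0,"dz":0.0136,"spin":0},{"dx":-0.0055,"dy":-0.0004,"dz":0.0107,"spin":0},{"dx":-0.002,"dy":-0.0008,"dz":0.008,"spin":0},{"dx":0.0015,"dy":-0.0012,"dz":0.0053,"spin":0},{"dx":0.0015,"dy":-0.0012,"dz":0.0053,"spin":0},{"dx":-0.0028,"dy":-0.0012,"dz":-0.0002,"spin":0},{"dx":-0.0028,"dy":-0.0012,"dz":-0.0002,"spin":0}])

```text
clock: 20.78
position: [628.0, -178.2, 83.1]
tcp_rot: [0.293, 2.462, -0.117]
wrist_force: [-0.7, 0.3, 0.5]
grip_width: 0.005
finger_force: 0.0
```

```bash
python3 st2.py; python3 shot.py w7; python3 meas.py w7.npz
```

```text
rack [20.2  0.8 83.1] tilt 38.1 az -14.7 F [-0.7  0.3  0.5]
plate y-27 1306 x [-51.  -50.7  -4.8] z 71.1
lip 2 x  z 
plate y17 1702 x [-51.1 -50.8  -8.9] z 71.1
lip 1 x  z 
y [-27.  30.]
```

```bash
cat > det.py <<'E'
import srch; from srch import *
from h import env
def tilt(q): return np.degrees(np.arccos(np.clip(-fk(q,p,sg)[1][2,2],-1,1)))
def call(a):
    q,sh,spin,n,w=a;st=mk(w,.05);t0,A=fk(q,p,sg);T=t0+A@np.array(sh);B=A@Z(np.radians(spin));L=np.linalg.norm(sh)
    for k in range(n*6): 
        s=min(1,(k+1)*10/max(L,1)); q=st(q,t0+(T-t0)*s,A@Z(np.radians(spin*s)))
    return q
def ok(q):
    t=fk(q,p,sg)[0];return 300<t[0]<640 and -330<t[1]<380 and t[2]>190 and not(t[0]>545 and t[1]<-60)
if __name__=="__main__":
    q0=env.read_state()["joint_positions"];rng=np.random.default_rng(3)
    t0,A=fk(q0,p,sg);qr=call((q0,[0,0,-150],0,4,500));print("retreat",fk(qr,p,sg)[0].round(),qr.round(2),tilt(qr))
    beam=[(qr,[])]
    with Pool() as P:
        for lev in range(4):
            c=[];
            for q,h in beam:
                A=fk(q,p,sg)[1]
                for _ in range(60):
                    d=rng.normal(size=3);d*=rng.choice([200,400])/np.linalg.norm(d);n=int(rng.choice([5,9]));s=float(rng.choice([0,0,-60,60]))
                    c.append((q,h,(q,A.T@d,s,n,500),d,s,n))
            R=P.map(call,[x[2] for x in c],chunksize=8)
            L=[(tilt(r),r,x[1]+[(x[3].round().tolist(),x[4],x[5])]) for r,x in zip(R,c) if ok(r)];L.sort(key=lambda l:l[0])
            beam=[(l[1],l[2]) for l in L[:5]];print(lev,[round(l[0],1) for l in L[:5]])
            for l in L[:2]: print(l[2][-1],fk(l[1],p,sg)[0].round(),l[1].round(2))
    print(beam[0])
E
time timeout 500 python3 det.py
```

```text
retreat [ 553. -163.  198.] [ 1.33  0.12 -1.17  2.29  0.84  0.2   0.75] 38.13491362546514
0 [np.float64(37.8), np.float64(37.9), np.float64(38.0), np.float64(38.1), np.float64(38.1)]
([-312.0, 17.0, 250.0], 0.0, 9) [ 413. -208.  346.] [ 0.63 -0.39 -0.08  2.28 -0.36  0.65  2.1 ]
([-328.0, 169.0, 154.0], 0.0, 9) [421. -46. 249.] [-0.   -0.39 -0.14  2.5   0.46  0.45  0.83]
1 [np.float64(34.8), np.float64(34.9), np.float64(36.1), np.float64(36.1), np.float64(36.8)]
([-147.0, 22.0, -134.0], 60.0, 5) [385.  29. 196.] [ 0.32 -0.39 -0.72  2.57  0.32  0.41  0.79]
([-134.0, -137.0, -58.0], -60.0, 5) [ 351. -179.  206.] [ 0.22 -0.39  0.23  2.57 -0.06  0.35  2.73]
2 [np.float64(32.1), np.float64(32.9), np.float64(33.0), np.float64(33.9), np.float64(34.3)]
([-167.0, 22.0, 109.0], -60.0, 5) [456. -60. 449.] [ 0.   -0.39 -0.07  2.01  0.21  1.01  1.95]
([-170.0, -105.0, -11.0], -60.0, 5) [ 417. -178.  357.] [ 0.45 -0.39 -0.05  2.21 -0.13  0.75  2.57]
3 [np.float64(28.0), np.float64(28.8), np.float64(29.5), np.float64(30.3), np.float64(31.1)]
([-189.0, 40.0, -51.0], -60.0, 5) [ 434. -162.  507.] [-0.32 -0.39  0.33  1.83  0.35  1.25  2.82]
([-148.0, -52.0, 123.0], -60.0, 5) [ 434. -200.  426.] [-0.34 -0.39  0.44  1.99  0.41  1.06  2.82]
(array([-0.32333238, -0.39000001,  0.33207904,  1.82723359,  0.35106102,
        1.24867928,  2.82000001]), [([-345.0, -128.0, 157.0], -60.0, 5), ([-27.0, 135.0, 145.0], 60.0, 5), ([-59.0, -122.0, 147.0], -60.0, 5), ([-189.0, 40.0, -51.0], -60.0, 5)])
real	0m14.763s
user	0m55.548s
sys	0m0.097s
```

```bash
cat > det2.py <<'E'
from det import *
def job(a):
    q,T,d,n,w=a
    t0,A=fk(q,p,sg);q=call((q,A.T@(np.array(T)-t0),0,int(np.linalg.norm(T-t0)/40)+2,w));tr=[tilt(q)];pos=[]
    for k in range(10):
        A=fk(q,p,sg)[1];q=call((q,A.T@np.array(d)*400,0,n,w));tr.append(tilt(q));pos.append(fk(q,p,sg)[0].round())
    return tr,pos,q
if __name__=="__main__":
    q0=env.read_state()["joint_positions"];qr=call((q0,[0,0,-150],0,4,500))
    J=[]
    for T in ([430,-150,400],[430,50,400],[420,-50,250],[600,50,600],[600,200,300]):
        for az in (180,120,240,0):
            for el in (-60,-20,20):
                d=[np.cos(np.radians(az))*np.cos(np.radians(el)),np.sin(np.radians(az))*np.cos(np.radians(el)),np.sin(np.radians(el))]
                J.append((qr,np.array(T),d,2,500,))
    with Pool() as P: R=P.map(job,J,chunksize=1)
    o=sorted(range(len(J)),key=lambda i:R[i][0][-1])
    for i in o[:10]: print(J[i][1],np.round(J[i][2],2),np.round(R[i][0],0),R[i][1][0],R[i][1][-1],"minz",min(x[2] for x in R[i][1]),R[i][2].round(2))
E
timeout 500 python3 det2.py
```

```text
[ 430 -150  400] [-0.94  0.   -0.34] [38. 37. 37. 37. 37. 36. 35. 34. 33. 32. 30.] [ 434. -181.  359.] [ 159. -308.  130.] minz 130.0 [ 0.08 -0.39  1.25  2.54 -0.2   0.48  2.82]
[420 -50 250] [-0.94  0.   -0.34] [38. 38. 37. 36. 36. 35. 35. 34. 33. 33. 32.] [403. -50. 222.] [369. -11. 204.] minz 204.0 [-0.2  -0.39 -0.15  2.57  0.55  0.57  0.56]
[600  50 600] [-0.25 -0.43 -0.87] [38. 38. 38. 38. 38. 38. 37. 36. 35. 34. 33.] [576.   9. 517.] [ 394. -319.  125.] minz 125.0 [ 1.73  0.22 -0.98  2.38 -0.72  0.19  2.82]
[420 -50 250] [-0.25 -0.43 -0.87] [38. 37. 37. 36. 36. 36. 35. 35. 34. 34. 33.] [423. -89. 195.] [ 304. -273.  129.] minz 129.0 [-0.47 -0.39  1.25  2.57  0.38  0.2   1.82]
[ 430 -150  400] [-0.5   0.   -0.87] [38. 38. 38. 37. 36. 36. 35. 35. 34. 34. 34.] [ 424. -167.  313.] [ 216. -288.  130.] minz 130.0 [-0.08 -0.39  1.25  2.57 -0.31  0.38  2.82]
[420 -50 250] [-0.5   0.   -0.87] [38. 37. 37. 36. 36. 35. 35. 34. 34. 34. 34.] [413. -50. 209.] [ 380.  -28. -196.] minz -196.0 [ 0.72  1.51 -0.72  2.54  2.73  1.49 -0.78]
[430  50 400] [-0.25 -0.43 -0.87] [38. 38. 38. 37. 37. 36. 36. 35. 35. 35. 34.] [439.  24. 313.] [ 389. -205.  132.] minz 131.0 [-0.85 -0.29  1.25  2.57  1.28  0.19  0.58]
[420 -50 250] [-0.47 -0.81 -0.34] [38. 38. 37. 37. 37. 37. 37. 36. 36. 35. 35.] [ 393. -125.  220.] [ 156. -427.  247.] minz 165.0 [ 0.09 -0.39  1.25  2.23 -0.21  0.72  2.82]
[ 430 -150  400] [-0.94  0.    0.34] [38. 37. 37. 37. 36. 36. 36. 36. 36. 35. 35.] [ 444. -183.  403.] [ -57. -357.  657.] minz 403.0 [ 0.59 -0.39  1.03  1.34 -0.29  1.89  2.82]
[420 -50 250] [-0.94  0.    0.34] [38. 38. 38. 37. 37. 37. 36. 36. 36. 36. 35.] [415. -50. 239.] [378.   2. 214.] minz 214.0 [-0.31 -0.39 -0.14  2.57  0.68  0.6   0.37]
```

```bash
cat > det3.py <<'E'
from det import *
def ok(q):
    t,A=fk(q,p,sg);return 250<t[0]<900 and -330<t[1]<520 and t[2]>190 and not(t[0]>545 and t[2]<330)
if __name__=="__main__":
    q0=env.read_state()["joint_positions"];rng=np.random.default_rng(5)
    qr=call((q0,[0,0,-150],0,4,500));beam=[(qr,[],0)]
    with Pool() as P:
        for lev in range(8):
            c=[]
            for q,h,tm in beam:
                A=fk(q,p,sg)[1]
                for _ in range(700 if lev==0 else 100):
                    d=rng.normal(size=3);d*=rng.choice([0,150,400,600])/np.linalg.norm(d);n=int(rng.choice([2,4,8]));s=float(rng.choice([0,-100,100,-40,40]))
                    c.append((h,tm+n/8,(q,A.T@d,s,n,500),d,s,n))
            R=P.map(call,[x[2] for x in c],chunksize=16)
            L=[(tilt(r)+1.5*x[1],r,x[0]+[(x[3].round().tolist(),x[4],x[5])],x[1]) for r,x in zip(R,c) if ok(r)];L.sort(key=lambda l:l[0])
            beam=[];
            for l in L:
                if all(np.linalg.norm(l[1]-b[0])>.4 for b in beam): beam.append((l[1],l[2],l[3]))
                if len(beam)==9: break
            print(lev,[(tilt(b[0]).round(1),b[2]) for b in beam[:5]],flush=True)
    for b in beam[:2]: print(b[1],fk(b[0],p,sg)[0].round(),b[0].round(2))
E
time timeout 570 python3 det3.py
```

```text
0 [(np.float64(34.7), 1.0), (np.float64(36.2), 0.25), (np.float64(36.0), 0.5), (np.float64(36.0), 0.5), (np.float64(36.4), 0.25)]
1 [(np.float64(25.3), 2.0), (np.float64(30.1), 1.25), (np.float64(29.8), 2.0), (np.float64(31.4), 1.5), (np.float64(32.8), 1.25)]
2 [(np.float64(23.2), 2.25), (np.float64(23.0), 2.5), (np.float64(23.2), 2.5), (np.float64(23.6), 2.5), (np.float64(23.2), 3.0)]
3 [(np.float64(12.6), 3.25), (np.float64(15.0), 3.0), (np.float64(15.5), 3.25), (np.float64(16.8), 3.0), (np.float64(18.0), 2.75)]
4 [(np.float64(5.2), 4.25), (np.float64(5.5), 4.25), (np.float64(6.5), 4.0), (np.float64(7.0), 3.75), (np.float64(7.2), 3.75)]
5 [(np.float64(0.1), 4.75), (np.float64(1.4), 4.25), (np.float64(1.3), 4.75), (np.float64(1.9), 4.5), (np.float64(2.3), 4.25)]
6 [(np.float64(0.4), 4.5), (np.float64(0.0), 5.0), (np.float64(0.1), 5.0), (np.float64(0.1), 5.0), (np.float64(0.1), 5.0)]
7 [(np.float64(0.4), 4.75), (np.float64(0.4), 4.75), (np.float64(0.4), 4.75), (np.float64(0.4), 4.75), (np.float64(0.4), 4.75)]
[([-286.0, 76.0, 269.0], 100.0, 8), ([-117.0, 38.0, 86.0], -100.0, 8), ([-328.0, 81.0, 215.0], 100.0, 2), ([-121.0, 61.0, -65.0], -100.0, 8), ([-25.0, 94.0, 114.0], -100.0, 4), ([-65.0, -91.0, -100.0], 100.0, 4), ([-380.0, 88.0, 87.0], 100.0, 2), ([202.0, 303.0, 166.0], 100.0, 2)] [303. -46. 481.] [ 0.48 -0.34 -0.29  1.79 -0.09  1.69  1.82]
[([-286.0, 76.0, 269.0], 100.0, 8), ([-117.0, 38.0, 86.0], -100.0, 8), ([-328.0, 81.0, 215.0], 100.0, 2), ([-121.0, 61.0, -65.0], -100.0, 8), ([-25.0, 94.0, 114.0], -100.0, 4), ([-65.0, -91.0, -100.0], 100.0, 4), ([-380.0, 88.0, 87.0], 100.0, 2), ([31.0, 24.0, -398.0], 100.0, 2)] [ 262. -113.  347.] [ 0.51 -0.37 -0.15  2.1  -0.05  1.41  1.99]
real	1m6.679s
user	4m16.756s
sys	0m0.170s
```

Emit:
servo_tool(plan=[{"dx":0,"dy":0,"dz":-0.03,"spin":0},{"dx":0,"dy":0,"dz":-0.08,"spin":0},{"dx":0,"dy":0,"dz":-0.13,"spin":0},{"dx":0,"dy":0,"dz":-0.15,"spin":0}])

```text
clock: 21.32
position: [554.3, -162.5, 183.1]
tcp_rot: [0.303, 2.46, -0.115]
wrist_force: [0.1, 0.4, 0.5]
grip_width: 0.006
finger_force: 0.0
```

Emit:
servo_tool(plan=[{"dx":0.01,"dy":0,"dz":-0.059,"spin":10},{"dx":0.02,"dy":0,"dz":-0.118,"spin":20},{"dx":0.03,"dy":0.001,"dz":-0.177,"spin":35},{"dx":0.04,"dy":0.001,"dz":-0.236,"spin":50},{"dx":0.05,"dy":0.002,"dz":-0.295,"spin":65},{"dx":0.06,"dy":0.002,"dz":-0.354,"spin":80},{"dx":0.067,"dy":0.002,"dz":-0.394,"spin":100},{"dx":0.067,"dy":0.002,"dz":-0.394,"spin":100}])

```text
clock: 22.32
position: [415.9, -148.3, 289.7]
tcp_rot: [0.959, 2.374, 0.005]
wrist_force: [-0.5, -0.3, -0.3]
grip_width: 0.001
finger_force: 0.0
```

```bash
sed -e 's/qr=call.*;beam/qr=q0;beam/' -e 's/range(8)/range(6)/' -e 's/else 100/else 70/' det3.py > det4.py; cat >> det4.py <<'E'
    s=env.read_state();go=Ro.from_rotvec(s["tcp_rot"]).as_matrix();print("now",s["position"].round(),q0.round(2),tilt(q0).round(1),"t",s["clock"])
    for d,sp,n in beam[0][1][:1]+beam[1][1][:1]: print("tool",(go.T@np.array(d)/1000).round(3),"spin",sp,"rows",n,"w",d)
E
timeout 570 python3 det4.py
```

```text
0 [(np.float64(25.0), 1.0), (np.float64(26.1), 1.0), (np.float64(26.3), 1.0), (np.float64(27.8), 0.5), (np.float64(27.2), 1.0)]
1 [(np.float64(16.1), 2.0), (np.float64(17.3), 2.0), (np.float64(18.7), 2.0), (np.float64(21.2), 1.5), (np.float64(21.1), 2.0)]
2 [(np.float64(10.9), 2.5), (np.float64(11.0), 2.5), (np.float64(11.1), 2.5), (np.float64(10.6), 3.0), (np.float64(13.7), 2.0)]
3 [(np.float64(6.5), 2.75), (np.float64(6.7), 3.0), (np.float64(6.3), 3.5), (np.float64(6.8), 3.5), (np.float64(8.3), 2.75)]
4 [(np.float64(2.1), 3.25), (np.float64(4.4), 3.0), (np.float64(5.2), 3.0), (np.float64(5.9), 2.5), (np.float64(5.1), 3.25)]
5 [(np.float64(1.9), 3.25), (np.float64(1.9), 3.25), (np.float64(1.8), 3.5), (np.float64(2.1), 3.5), (np.float64(3.4), 2.75)]
[([-98.0, 61.0, 96.0], 100.0, 8), ([-368.0, 131.0, 86.0], 100.0, 8), ([-74.0, 89.0, 96.0], 100.0, 4), ([-0.0, -0.0, -0.0], 100.0, 2), ([-123.0, -17.0, -84.0], -40.0, 2), ([-291.0, -71.0, -265.0], 100.0, 2)] [296. -46. 405.] [ 0.46 -0.39 -0.27  1.98 -0.11  1.5  -2.82]
[([-98.0, 61.0, 96.0], 100.0, 8), ([-368.0, 131.0, 86.0], 100.0, 8), ([-74.0, 89.0, 96.0], 100.0, 4), ([-0.0, -0.0, -0.0], 100.0, 2), ([-123.0, -17.0, -84.0], -40.0, 2), ([-136.0, -46.0, 44.0], -40.0, 2)] [287. -46. 473.] [ 0.13 -0.39 -0.06  1.84 -0.01  1.66 -2.26]
now [ 416. -148.  290.] [ 0.77 -0.36 -0.43  2.33 -0.22  0.57  1.27] 33.3 t 22.325
tool [ 0.047  0.003 -0.143] spin 100.0 rows 8 w [-98.0, 61.0, 96.0]
tool [ 0.047  0.003 -0.143] spin 100.0 rows 8 w [-98.0, 61.0, 96.0]
```

Emit:
servo_tool(plan=[{"dx":0.019,"dy":0.001,"dz":-0.057,"spin":40},{"dx":0.038,"dy":0.002,"dz":-0.115,"spin":80},{"dx":0.047,"dy":0.003,"dz":-0.143,"spin":100},{"dx":0.047,"dy":0.003,"dz":-0.143,"spin":100},{"dx":0.047,"dy":0.003,"dz":-0.143,"spin":100},{"dx":0.047,"dy":0.003,"dz":-0.143,"spin":100},{"dx":0.047,"dy":0.003,"dz":-0.143,"spin":100},{"dx":0.047,"dy":0.003,"dz":-0.143,"spin":100}])

```text
clock: 23.32
position: [390.0, -107.4, 300.3]
tcp_rot: [1.481, 2.241, 0.155]
wrist_force: [-0.1, 0.8, 0.2]
grip_width: 0.007
finger_force: 0.0
```

```bash
timeout 570 python3 det4.py | tail -6
```

```text
5 [(np.float64(0.0), 3.0), (np.float64(0.0), 3.0), (np.float64(0.2), 3.0), (np.float64(0.2), 3.0), (np.float64(0.2), 3.0)]
[([-98.0, 61.0, 96.0], 100.0, 8), ([-368.0, 131.0, 86.0], 100.0, 8), ([-397.0, -46.0, 15.0], 100.0, 2), ([0.0, 0.0, -0.0], 100.0, 2), ([-339.0, 20.0, 494.0], 0.0, 2), ([-116.0, 42.0, -380.0], -40.0, 2)] [285.   0. 422.] [ 0.18 -0.39 -0.19  1.95 -0.07  1.58 -2.82]
[([-98.0, 61.0, 96.0], 100.0, 8), ([-368.0, 131.0, 86.0], 100.0, 8), ([-397.0, -46.0, 15.0], 100.0, 2), ([0.0, 0.0, -0.0], 100.0, 2), ([-339.0, 20.0, 494.0], 0.0, 2), ([-384.0, -138.0, 440.0], -100.0, 2)] [253. -30. 578.] [ 0.14 -0.39 -0.08  1.61 -0.03  1.92 -2.63]
now [ 390. -107.  300.] [ 0.42 -0.38 -0.23  2.29 -0.03  0.77  0.61] 26.7 t 23.325
tool [ 0.057 -0.026 -0.136] spin 100.0 rows 8 w [-98.0, 61.0, 96.0]
tool [ 0.057 -0.026 -0.136] spin 100.0 rows 8 w [-98.0, 61.0, 96.0]
```

Emit:
servo_tool(plan=[{"dx":0.022,"dy":-0.01,"dz":-0.055,"spin":40},{"dx":0.045,"dy":-0.02,"dz":-0.11,"spin":80},{"dx":0.057,"dy":-0.026,"dz":-0.136,"spin":100},{"dx":0.057,"dy":-0.026,"dz":-0.136,"spin":100},{"dx":0.057,"dy":-0.026,"dz":-0.136,"spin":100},{"dx":0.057,"dy":-0.026,"dz":-0.136,"spin":100},{"dx":0.057,"dy":-0.026,"dz":-0.136,"spin":100},{"dx":0.057,"dy":-0.026,"dz":-0.136,"spin":100}])

```text
clock: 24.32
position: [315.9, -79.5, 342.9]
tcp_rot: [-2.681, -1.095, -0.721]
wrist_force: [1.2, 1.2, 0.1]
grip_width: 0.005
finger_force: 0.0
```

```bash
timeout 570 python3 det4.py | tail -6
```

```text
5 [(np.float64(0.3), 3.75), (np.float64(0.4), 3.75), (np.float64(0.4), 3.75), (np.float64(0.4), 3.75), (np.float64(0.4), 3.75)]
[([-35.0, 145.0, 18.0], -100.0, 8), ([-117.0, 38.0, 86.0], -100.0, 8), ([58.0, -54.0, -127.0], -100.0, 8), ([-358.0, 153.0, 92.0], -100.0, 2), ([332.0, -110.0, 194.0], -100.0, 2), ([285.0, -7.0, -280.0], 0.0, 2)] [392. 156. 293.] [-1.99 -0.39  1.25  1.96  0.39  1.32  2.82]
[([-35.0, 145.0, 18.0], -100.0, 8), ([-117.0, 38.0, 86.0], -100.0, 8), ([58.0, -54.0, -127.0], -100.0, 8), ([-358.0, 153.0, 92.0], -100.0, 2), ([332.0, -110.0, 194.0], -100.0, 2), ([144.0, -293.0, 231.0], 100.0, 2)] [388.  83. 403.] [-1.59 -0.38  0.97  1.81  0.31  1.56  2.67]
now [316. -80. 343.] [ 0.68 -0.39 -0.02  2.22 -0.54  1.25  0.03] 29.4 t 24.325
tool [ 0.077 -0.128  0.017] spin -100.0 rows 8 w [-35.0, 145.0, 18.0]
tool [ 0.077 -0.128  0.017] spin -100.0 rows 8 w [-35.0, 145.0, 18.0]
```

Emit:
servo_tool(plan=[{"dx":0.03,"dy":-0.051,"dz":0.007,"spin":-11},{"dx":0.06,"dy":-0.102,"dz":0.014,"spin":-22},{"dx":0.077,"dy":-0.128,"dz":0.017,"spin":-33},{"dx":0.077,"dy":-0.128,"dz":0.017,"spin":-44},{"dx":0.077,"dy":-0.128,"dz":0.017,"spin":-55},{"dx":0.077,"dy":-0.128,"dz":0.017,"spin":-65}])

```text
clock: 25.08
position: [300.5, 55.0, 344.0]
tcp_rot: [-1.972, -1.816, -0.982]
wrist_force: [-0.1, -0.1, -0.9]
grip_width: 0.008
finger_force: 0.0
```

```bash
timeout 570 python3 det4.py | tail -12; python3 st2.py
```

```text
0 [(np.float64(42.6), 0.5), (np.float64(42.8), 0.5), (np.float64(43.2), 0.25), (np.float64(43.3), 0.25), (np.float64(43.3), 0.25)]
1 [(np.float64(38.2), 1.5), (np.float64(41.5), 0.75), (np.float64(41.7), 0.75), (np.float64(42.2), 0.75), (np.float64(42.2), 0.75)]
2 [(np.float64(26.9), 2.5), (np.float64(27.5), 2.5), (np.float64(27.7), 2.5), (np.float64(31.9), 2.0), (np.float64(35.9), 1.25)]
3 [(np.float64(15.0), 3.0), (np.float64(15.1), 3.0), (np.float64(18.3), 2.5), (np.float64(16.9), 3.5), (np.float64(18.6), 3.5)]
4 [(np.float64(6.0), 2.75), (np.float64(7.0), 3.25), (np.float64(11.0), 3.25), (np.float64(10.4), 4.0), (np.float64(12.1), 3.25)]
5 [(np.float64(3.5), 3.0), (np.float64(4.8), 3.25), (np.float64(5.5), 3.0), (np.float64(5.4), 3.25), (np.float64(5.9), 3.0)]
[([63.0, -31.0, -132.0], -100.0, 4), ([0.0, 0.0, -0.0], -100.0, 8), ([-142.0, 26.0, -40.0], -40.0, 2), ([-90.0, -77.0, 92.0], -100.0, 4), ([-0.0, 0.0, -0.0], -100.0, 4), ([-384.0, -138.0, 440.0], -100.0, 2)] [304. 126. 269.] [-1.32 -0.39  0.63  2.21  0.25  1.2   2.82]
[([63.0, -31.0, -132.0], -100.0, 4), ([0.0, 0.0, -0.0], -100.0, 8), ([-142.0, 26.0, -40.0], -40.0, 2), ([-90.0, -77.0, 92.0], -100.0, 4), ([-0.0, 0.0, -0.0], -100.0, 4), ([-65.0, -128.0, 44.0], 100.0, 4)] [259. -50. 289.] [ 0.05 -0.39  0.09  2.24 -0.05  1.3   2.81]
now [300.  55. 344.] [ 0.37 -0.39  0.11  2.32 -0.74  1.33  0.62] 43.4 t 25.075
tool [-0.11   0.035  0.095] spin -100.0 rows 4 w [63.0, -31.0, -132.0]
tool [-0.11   0.035  0.095] spin -100.0 rows 4 w [63.0, -31.0, -132.0]
rack [-337.5  184.4  344. ] tilt 43.4 az 65.4 F [-0.1 -0.1 -0.9]
```

```bash
date; ls -l --time-sort --time-style=+%H:%M:%S pics | tail -1; cat > cal.py <<'E'
from sim3 import *
D4=[([.77,-.36,-.43,2.33,-.22,.57,1.27],[(.019,.001,-.057,40),(.038,.002,-.115,80)]+[(.047,.003,-.143,100)]*6,[.42,-.38,-.23,2.29,-.03,.77,.61]),
([.42,-.38,-.23,2.29,-.03,.77,.61],[(.022,-.01,-.055,40),(.045,-.02,-.11,80)]+[(.057,-.026,-.136,100)]*6,[.68,-.39,-.02,2.22,-.54,1.25,.03]),
([.68,-.39,-.02,2.22,-.54,1.25,.03],[(.03,-.051,.007,-11),(.06,-.102,.014,-22)]+[(.077,-.128,.017,-33-11*k) for k in range(4)],[.37,-.39,.11,2.32,-.74,1.33,.62]),
([-.17,.21,.34,1.18,-.07,1.76,1.23],[(0,0,-.06*k,max(-20,-10*k)) for k in range(1,7)]+[(0,0,-.36,-20)],[-.16,.2,.33,.87,-.07,2.,1.57])]
def rowsim(q,rows,w,lam,sub,clipd=62.5,clipr=10.7):
    t0,A=fk(q,p,sg)
    for dx,dy,dz,s in rows:
        T=t0+A@(np.array([dx,dy,dz])*1000);R=A@Z(np.radians(s))
        t1,B=fk(q,p,sg);d=T-t1;r=Ro.from_matrix(R@B.T).as_rotvec()
        d=d*min(1,clipd/max(np.linalg.norm(d),1e-9));r=r*min(1,np.radians(clipr)/max(np.linalg.norm(r),1e-9))
        Tc=t1+d;Rc=Ro.from_rotvec(r).as_matrix()@B
        W=np.r_[np.ones(3)/w,np.ones(3)];qs=q
        for k in range(sub):
            t2,C=fk(q,p,sg);J=np.zeros((6,7))
            for i in range(7):
                kk=q.copy();kk[i]+=1e-5;t3,E=fk(kk,p,sg);J[:3,i]=(t3-t2)/1e-5;J[3:,i]=Ro.from_matrix(E@C.T).as_rotvec()/1e-5
            x=W*np.r_[Tc-t2,Ro.from_matrix(Rc@C.T).as_rotvec()]
            q=q+lsq_linear(np.vstack([W[:,None]*J,lam*np.eye(7)]),np.r_[x,np.zeros(7)],bounds=(np.minimum(LO-q,-1e-9),np.maximum(HI-q,1e-9))).x
    return q
if __name__=="__main__":
    for sub in (1,4,10):
        for w in (200,350,500,1000):
            for lam in (.02,.1):
                o=[rowsim(np.array(a),r,w,lam,sub) for a,r,b in D4]
                print(sub,w,lam,[np.abs(x-np.array(d[2]))[:6].sum().round(2) for x,d in zip(o,D4)],o[1].round(2))
E
python3 cal.py
```

```text
Thu Dec  3 21:42:55 UTC 2026
1 200 0.02 [np.float64(1.45), np.float64(6.33), np.float64(0.93), np.float64(3.37)] [-2.23 -0.39  1.25  2.13  0.91  1.85 -1.98]
1 200 0.1 [np.float64(1.08), np.float64(1.36), np.float64(0.68), np.float64(0.6)] [ 0.24 -0.39 -0.1   2.02 -0.07  1.41 -0.83]
1 350 0.02 [np.float64(2.55), np.float64(1.05), np.float64(0.61), np.float64(3.62)] [ 0.39 -0.39 -0.19  2.2  -0.11  1.11 -0.73]
1 350 0.1 [np.float64(0.9), np.float64(1.35), np.float64(0.75), np.float64(0.17)] [ 0.2  -0.39 -0.09  2.02 -0.03  1.34 -0.88]
1 500 0.02 [np.float64(3.17), np.float64(1.38), np.float64(2.86), np.float64(3.71)] [ 0.68 -0.39 -0.69  2.12  0.03  1.21 -0.92]
1 500 0.1 [np.float64(0.71), np.float64(1.32), np.float64(0.78), np.float64(0.04)] [ 0.17 -0.39 -0.09  2.04  0.    1.26 -0.95]
1 1000 0.02 [np.float64(0.2), np.float64(1.29), np.float64(0.54), np.float64(0.08)] [ 0.68 -0.39 -0.6   2.15 -0.06  1.09 -0.96]
1 1000 0.1 [np.float64(0.39), np.float64(1.4), np.float64(0.85), np.float64(0.1)] [ 0.32 -0.39 -0.18  2.11 -0.01  1.02 -0.92]
4 200 0.02 [np.float64(3.5), np.float64(0.59), np.floa
[... 1364 characters left out ...]
.float64(0.98), np.float64(1.5), np.float64(0.66), np.float64(0.24)] [ 0.11 -0.39 -0.07  2.03  0.03  1.35 -0.99]
10 500 0.02 [np.float64(0.73), np.float64(4.2), np.float64(0.72), np.float64(4.72)] [-1.29 -0.39  0.84  2.07  0.5   1.44 -1.49]
10 500 0.1 [np.float64(0.95), np.float64(1.48), np.float64(0.77), np.float64(0.11)] [ 0.07 -0.39 -0.08  2.04  0.07  1.27 -1.07]
10 1000 0.02 [np.float64(1.39), np.float64(2.01), np.float64(0.13), np.float64(0.1)] [-0.09 -0.39 -0.21  2.12  0.31  1.35 -1.25]
10 1000 0.1 [np.float64(0.74), np.float64(1.7), np.float64(0.87), np.float64(0.07)] [ 0.03 -0.39 -0.08  2.1   0.14  1.06 -1.19]ls: unrecognized option '--time-sort'
Try 'ls --help' for more information.
```

```bash
ls -l --full-time pics | awk '{print $7,$9}' | head -3; cat > det5.py <<'E'
from cal import *; from multiprocessing import Pool; from h import env; import sys
def tilt(q): return np.degrees(np.arccos(np.clip(-fk(q,p,sg)[1][2,2],-1,1)))
def ok(q):
    t,A=fk(q,p,sg);return 200<t[0]<700 and -330<t[1]<520 and t[2]>200 and not(t[0]>545 and t[2]<330)
def rows(d,s,n):  # d mm tool
    L=np.linalg.norm(d);return [tuple(np.array(d)/1000*min(1,k*60/max(L,1)))+(float(np.sign(s)*min(abs(s),10.5*k)),) for k in range(1,n+1)]
def call(a): q,d,s,n=a; return rowsim(q,rows(d,s,n),1000,.02,1)
if __name__=="__main__":
    st=env.read_state();q0=st["joint_positions"];rng=np.random.default_rng(5);beam=[(q0,[],0)];G=Ro.from_rotvec(st["tcp_rot"]).as_matrix()
    with Pool() as P:
        for lev in range(int(sys.argv[1])):
            c=[]
            for q,h,tm in beam:
                A=fk(q,p,sg)[1]
                for _ in range(1200 if lev==0 else 150):
                    d=rng.normal(size=3);d*=rng.choice([0,150,400,600])/np.linalg.norm(d);n=int(rng.choice([1,2,4,9]));s=float(rng.choice([0,0,-100,100]))
                    d=A.T@d;c.append((h,tm+n/8,(q,d,s,n)))
            R=P.map(call,[x[2] for x in c],chunksize=16)
            L=[(tilt(r)+4*x[1],r,x[0]+[x[2][1:]],x[1]) for r,x in zip(R,c) if ok(r)];L.sort(key=lambda l:l[0])
            beam=[]
            for l in L:
                if all(np.linalg.norm(l[1]-b[0])>.15 for b in beam): beam.append((l[1],l[2],l[3]))
                if len(beam)==8: break
            print(lev,[(tilt(b[0]).round(1),b[2]) for b in beam[:4]],flush=True)
    q=q0;print(q.round(2),tilt(q).round(1))
    for d,s,n in beam[0][1]:
        q=call((q,d,s,n));print("tool",(np.array(d)/1000).round(3),"spin",s,"n",n,"->",q.round(2),tilt(q).round(1),fk(q,p,sg)[0].round())
E
timeout 300 python3 det5.py 8
```

```text
21:21:43.510879350 crops.png
21:21:23.066878488 scene0.png
0 [(np.float64(42.6), 0.125), (np.float64(42.8), 0.125), (np.float64(42.3), 0.25), (np.float64(42.3), 0.25)]
1 [(np.float64(38.0), 0.75), (np.float64(40.0), 0.5), (np.float64(41.1), 0.25), (np.float64(41.1), 0.25)]
2 [(np.float64(37.2), 0.875), (np.float64(35.3), 1.375), (np.float64(37.3), 0.875), (np.float64(37.5), 0.875)]
3 [(np.float64(31.5), 2.0), (np.float64(33.9), 1.5), (np.float64(34.0), 1.5), (np.float64(34.2), 1.5)]
4 [(np.float64(31.6), 1.75), (np.float64(32.1), 1.75), (np.float64(30.6), 2.125), (np.float64(30.6), 2.125)]
5 [(np.float64(30.9), 1.875), (np.float64(30.9), 1.875), (np.float64(31.0), 1.875), (np.float64(31.0), 1.875)]
6 [(np.float64(29.5), 2.0), (np.float64(29.8), 2.0), (np.float64(30.0), 2.0), (np.float64(30.2), 2.0)]
7 [(np.float64(27.7), 2.125), (np.float64(27.9), 2.125), (np.float64(28.1), 2.125), (np.float64(28.2), 2.125)]
[ 0.37 -0.39  0.11  2.32 -0.74  1.33  0.62] 43.4
tool [-0.176 -0.048  0.356] spin 0.0 n 2 -> [ 0.31 -0.23  0.07  2.5  -0.88  1.03  0.83] 42.4 [315.  88. 229.]
tool [ 0.136 -0.063 -0.013] spin 0.0 n 4 -> [ 0.48 -0.39 -0.48  2.55 -1.01  1.04  0.45] 38.0 [267. 200. 227.]
tool [-0.095 -0.265  0.284] spin -100.0 n 2 -> [ 0.56 -0.37 -0.72  2.57 -1.14  0.95  0.82] 37.3 [264. 237. 201.]
tool [ 0.222 -0.06  -0.327] spin 0.0 n 4 -> [-0.08 -0.39 -0.25  2.44 -0.79  0.95  0.31] 34.0 [251. 253. 262.]
tool [ 0.045 -0.273 -0.289] spin -100.0 n 2 -> [-0.04 -0.39 -0.29  2.47 -0.77  0.99  0.6 ] 31.6 [219. 243. 238.]
tool [ 0.013  0.004 -0.149] spin -100.0 n 1 -> [-0.56 -0.39  0.22  2.39 -0.51  1.01  0.56] 30.9 [240. 213. 266.]
tool [-0.11   0.055  0.086] spin -100.0 n 1 -> [-0.63 -0.23  0.34  2.39 -0.55  0.89  0.89] 29.5 [282. 206. 220.]
tool [ 0.326 -0.23  -0.448] spin -100.0 n 1 -> [-0.46 -0.39  0.18  2.41 -0.46  1.01  0.96] 27.7 [246. 183. 252.]
```

```bash
cat > arc.py <<'E'
from det5 import *
def goto(q,T,s=0):
    t0,A=fk(q,p,sg);d=A.T@(np.array(T)-t0);n=max(int(np.linalg.norm(d)/45)+1,int(abs(s)/10)+1)
    q=rowsim(q,[tuple(d/1000*min(1,k/(n-.99) if n>1 else 1))+(s*min(1,k/max(n-1,1)),) for k in range(1,n+2)],1000,.02,1)
    t,B=fk(q,p,sg);print("  wp",T,"got",t.round(),"q",q.round(2),"tilt",tilt(q).round(1),"n",n+1,"tool",d.round());return q
if __name__=="__main__":
  q0=env.read_state()["joint_positions"]
  for fin,sp in (([-190,-410,520],0),([-190,-410,520],-60),([-190,-410,520],60),([-100,-440,520],0)):
    print("##",fin,sp);q=q0
    q=goto(q,[330,-200,450],sp);q=goto(q,[150,-420,520]);q=goto(q,fin)
    for k in range(18):
        A=fk(q,p,sg)[1];d=A.T@np.array([0,0,600.]);q=rowsim(q,[tuple(d/1000)+(0,)],1000,.02,1)
        if k%3==2: print(k,tilt(q).round(1),fk(q,p,sg)[0].round(),q.round(2))
E
python3 arc.py
```

```text
## [-190, -410, 520] 0
  wp [330, -200, 450] got [ 330. -200.  450.] q [ 0.54  0.03  0.47  1.76 -0.64  1.79  0.93] tilt 43.4 n 8 tool [-132.   92. -232.]
  wp [150, -420, 520] got [ 165. -407.  491.] q [ 2.22  0.53 -1.27  1.33 -0.17  2.    0.77] tilt 43.1 n 8 tool [-118. -120. -240.]
  wp [-190, -410, 520] got [-125. -371.  511.] q [ 1.79  0.09  0.19  1.42 -0.19  2.    1.92] tilt 23.1 n 9 tool [  24. -332. -127.]
2 19.5 [ -92. -374.  545.] [ 2.59  0.04 -0.73  1.39 -0.18  2.    1.77]
5 17.2 [ -63. -399.  577.] [ 2.81  0.06 -1.06  1.31 -0.19  2.    1.65]
8 15.9 [ -29. -428.  612.] [ 2.81  0.12 -1.22  1.2  -0.16  2.    1.49]
11 15.5 [   8. -443.  649.] [ 2.76  0.13 -1.27  1.11 -0.16  2.    1.38]
14 16.4 [  47. -453.  688.] [ 2.67  0.13 -1.27  1.02 -0.17  2.    1.27]
17 18.3 [  85. -456.  727.] [ 2.57  0.13 -1.27  0.93 -0.16  2.    1.17]
## [-190, -410, 520] -60
  wp [330, -200, 450] got [ 330. -200.  450.] q [ 0.41  0.04  0.61  1.76 -0.64  1.79  1.99] tilt 43.4 n 8 tool [-132.   92. -232.]
  wp [150, -420, 520] got [ 165. -407.  491.] q [ 2.22  0.53 -1.27  1.33 -0.17  2.    1.81] tilt 4
[... 1586 characters left out ...]
. -232.]
  wp [150, -420, 520] got [ 165. -407.  491.] q [ 2.22  0.53 -1.27  1.33 -0.17  2.    0.77] tilt 43.1 n 8 tool [-118. -120. -240.]
  wp [-100, -440, 520] got [ -45. -402.  443.] q [ 2.67  0.48 -1.27  1.45 -0.02  2.    1.23] tilt 37.2 n 7 tool [  -1. -241. -119.]
2 29.0 [  -1. -401.  553.] [ 2.81  0.21 -1.27  1.35 -0.24  2.    1.37]
5 28.4 [  57. -425.  600.] [ 2.66  0.23 -1.27  1.23 -0.27  2.    1.19]
8 28.6 [ 120. -439.  655.] [ 2.5   0.24 -1.27  1.09 -0.29  2.    1.01]
11 29.7 [ 183. -437.  713.] [ 2.35  0.25 -1.27  0.95 -0.3   2.    0.83]
14 31.7 [ 239. -420.  771.] [ 2.19  0.25 -1.27  0.81 -0.29  2.    0.67]
17 34.4 [ 285. -390.  827.] [ 2.05  0.24 -1.27  0.68 -0.27  2.    0.52]
```

```bash
cat > det6.py <<'E'
from det5 import *
def ok(q):
    t,A=fk(q,p,sg);return np.hypot(t[0],t[1])>250 and -320<t[0]<700 and -520<t[1]<600 and t[2]>(400 if t[0]<200 else 230) and not(t[0]>540 and t[2]<330)
def plan(q0,levels,N0=1500,N=220,K=10,tw=3.,seed=5):
    rng=np.random.default_rng(seed);beam=[(q0,[],0)];best=None
    with Pool() as P:
        for lev in range(levels):
            c=[]
            for q,h,tm in beam:
                t,A=fk(q,p,sg)
                for _ in range(N0 if lev==0 else N):
                    if rng.random()<.6:
                        r,az,z=rng.uniform(280,650),np.radians(rng.uniform(-140,90)),rng.uniform(300,900);d=np.array([r*np.cos(az),r*np.sin(az),z])-t
                    else: d=rng.normal(size=3);d*=rng.choice([150,500])/np.linalg.norm(d)
                    n=int(rng.choice([2,4,6,10]));s=float(rng.choice([0,0,0,-100,100]));d=A.T@d;c.append((h,tm+n/8,(q,d,s,n)))
            R=P.map(call,[x[2] for x in c],chunksize=16)
            L=[(tilt(r)+tw*x[1],r,x[0]+[x[2][1:]],x[1]) for r,x in zip(R,c) if ok(r)];L.sort(key=lambda l:l[0]);beam=[]
            if best is None or L[0][0]<best[0]: best=L[0]
            for l in L:
                if all(np.linalg.norm(l[1]-b[0])>.3 for b in beam): beam.append((l[1],l[2],l[3]))
                if len(beam)==K: break
            print(lev,[(tilt(b[0]).round(1),b[2]) for b in beam[:4]],flush=True)
    return best
if __name__=="__main__":
    q=env.read_state()["joint_positions"];b=plan(q,int(sys.argv[1]));print(q.round(2),tilt(q).round(1))
    for d,s,n in b[2]:
        q=call((q,d,s,n));print("tool",(np.array(d)/1000).round(3),"spin",s,"n",n,"->",q.round(2),tilt(q).round(1),fk(q,p,sg)[0].round())
E
timeout 200 python3 det6.py 6
```

```text
0 [(np.float64(27.1), 1.25), (np.float64(35.0), 1.25), (np.float64(39.7), 0.75), (np.float64(40.1), 0.75)]
1 [(np.float64(12.1), 1.5), (np.float64(15.3), 1.5), (np.float64(14.0), 2.5), (np.float64(18.8), 1.75)]
2 [(np.float64(6.0), 2.5), (np.float64(6.2), 2.75), (np.float64(10.8), 1.75), (np.float64(10.9), 1.75)]
3 [(np.float64(3.0), 2.0), (np.float64(1.2), 3.5), (np.float64(2.2), 3.25), (np.float64(3.0), 3.5)]
4 [(np.float64(1.5), 2.5), (np.float64(1.0), 2.75), (np.float64(1.9), 2.5), (np.float64(2.6), 2.25)]
5 [(np.float64(0.8), 2.5), (np.float64(0.1), 2.75), (np.float64(0.2), 2.75), (np.float64(0.3), 2.75)]
[ 0.37 -0.39  0.11  2.32 -0.74  1.33  0.62] 43.4
tool [-0.223 -0.11  -0.419] spin -100.0 n 10 -> [ 1.86 -0.06 -0.55  1.58 -0.31  2.    2.82] 27.1 [ 149. -287.  513.]
tool [ 0.159 -0.054 -0.15 ] spin -100.0 n 2 -> [ 0.97 -0.17  0.08  1.5  -0.11  1.99  2.82] 12.1 [ 158. -272.  567.]
tool [ 0.164 -0.464 -0.089] spin 0.0 n 2 -> [-0.21 -0.05  1.25  1.37 -0.03  1.96  2.82] 11.1 [ 172. -350.  560.]
tool [-0.101 -0.047 -0.098] spin 100.0 n 2 -> [ 0.53 -0.07  0.29  1.16 -0.    2.    2.24] 3.0 [ 246. -320.  668.]
tool [0.08  0.643 0.271] spin 100.0 n 2 -> [ 0.47 -0.27  0.09  1.44  0.03  1.92  1.62] 2.9 [ 248. -210.  619.]
tool [0.41  0.349 0.236] spin 100.0 n 2 -> [ 1.05 -0.39 -0.39  1.63 -0.16  1.86  1.32] 0.8 [ 249. -132.  563.]
```

Emit:
servo_tool(plan=[{"dx":-0.0275,"dy":-0.0136,"dz":-0.0516,"spin":-10.5},{"dx":-0.055,"dy":-0.0271,"dz":-0.1032,"spin":-21},{"dx":-0.0824,"dy":-0.0407,"dz":-0.1549,"spin":-31.5},{"dx":-0.11,"dy":-0.0542,"dz":-0.2065,"spin":-42},{"dx":-0.1374,"dy":-0.0678,"dz":-0.258,"spin":-52.5},{"dx":-0.1648,"dy":-0.0813,"dz":-0.31,"spin":-63},{"dx":-0.1923,"dy":-0.0949,"dz":-0.3613,"spin":-73.5},{"dx":-0.22,"dy":-0.1084,"dz":-0.413,"spin":-84},{"dx":-0.223,"dy":-0.11,"dz":-0.419,"spin":-94.5},{"dx":-0.223,"dy":-0.11,"dz":-0.419,"spin":-100}])

```text
clock: 26.32
position: [140.1, -260.9, 443.6]
tcp_rot: [0.771, 2.767, 1.062]
wrist_force: [-0.6, -0.9, -0.2]
grip_width: 0.005
finger_force: 0.0
```

```bash
timeout 200 python3 det6.py 5; python3 st2.py
```

```text
0 [(np.float64(23.6), 0.75), (np.float64(23.6), 1.25), (np.float64(24.5), 1.25), (np.float64(24.7), 1.25)]
1 [(np.float64(14.9), 1.5), (np.float64(12.8), 2.5), (np.float64(14.4), 2.0), (np.float64(14.7), 2.0)]
2 [(np.float64(2.0), 2.5), (np.float64(4.9), 3.0), (np.float64(7.7), 2.5), (np.float64(8.0), 3.0)]
3 [(np.float64(1.9), 2.75), (np.float64(2.0), 2.75), (np.float64(2.0), 2.75), (np.float64(2.0), 2.75)]
4 [(np.float64(0.2), 3.25), (np.float64(0.9), 3.25), (np.float64(0.9), 3.25), (np.float64(0.9), 3.25)]
[ 1.16  0.01  0.22  1.77 -0.4   1.97  2.37] 40.8
tool [ 0.436 -0.31  -0.229] spin 100.0 n 10 -> [1.83 0.23 0.3  1.25 0.23 2.   1.45] 24.7 [-319. -352.  525.]
tool [ 0.204  0.46  -0.166] spin -100.0 n 6 -> [0.99 0.14 0.47 1.23 0.07 2.   1.75] 14.4 [  15. -449.  563.]
tool [-0.052  0.17  -0.216] spin 100.0 n 4 -> [ 1.79  0.12 -0.55  1.    0.06  2.    0.88] 2.0 [  86. -483.  659.]
rack [-450.6 -151.4  443.6] tilt 40.8 az 67.9 F [-0.6 -0.9 -0.2]
```

```bash
sed -i 's/-320<t\[0\]/-200<t[0]/' det6.py; timeout 200 python3 det6.py 5
```

```text
0 [(np.float64(23.6), 0.75), (np.float64(23.6), 1.25), (np.float64(24.5), 1.25), (np.float64(29.0), 0.75)]
1 [(np.float64(14.9), 2.0), (np.float64(16.4), 1.75), (np.float64(18.1), 1.25), (np.float64(18.2), 1.25)]
2 [(np.float64(16.7), 1.25), (np.float64(13.8), 2.25), (np.float64(14.2), 2.25), (np.float64(17.2), 1.25)]
3 [(np.float64(12.4), 2.5), (np.float64(15.9), 1.5), (np.float64(15.9), 1.5), (np.float64(16.0), 1.5)]
4 [(np.float64(5.3), 2.75), (np.float64(6.4), 2.75), (np.float64(14.4), 1.75), (np.float64(13.9), 2.0)]
[ 1.16  0.01  0.22  1.77 -0.4   1.97  2.37] 40.8
tool [ 0.065 -0.289 -0.186] spin 100.0 n 6 -> [ 1.75  0.27  0.17  1.23 -0.27  2.    1.87] 23.6 [-101. -474.  505.]
tool [ 0.184  0.185 -0.19 ] spin -100.0 n 2 -> [ 2.66  0.16 -1.03  1.29 -0.16  2.    1.94] 21.2 [ -47. -419.  557.]
tool [-0.099 -0.166 -0.154] spin 100.0 n 2 -> [ 2.3   0.17 -0.49  1.12 -0.2   2.    1.75] 16.7 [-111. -464.  598.]
tool [ 0.393  0.503 -0.119] spin -100.0 n 2 -> [ 2.67 -0.02 -0.9   1.27 -0.29  2.    2.04] 15.9 [ -21. -402.  614.]
tool [ 0.106 -0.113  0.031] spin -100.0 n 10 -> [ 0.1  -0.39  0.97  1.44  0.27  1.98  2.82] 5.3 [ -19. -368.  565.]
```

Emit:
servo_tool(plan=[{"dx":0.011,"dy":-0.0495,"dz":-0.032,"spin":10.5},{"dx":0.022,"dy":-0.099,"dz":-0.064,"spin":21},{"dx":0.033,"dy":-0.1485,"dz":-0.096,"spin":31.5},{"dx":0.0445,"dy":-0.198,"dz":-0.1275,"spin":42},{"dx":0.056,"dy":-0.248,"dz":-0.159,"spin":52.5},{"dx":0.065,"dy":-0.289,"dz":-0.186,"spin":63}])

```text
clock: 27.08
position: [45.3, -386.1, 405.7]
tcp_rot: [-1.405, -2.397, -1.044]
wrist_force: [-0.1, -1.0, -2.0]
grip_width: 0.004
finger_force: 0.0
```

```bash
python3 st2.py | head -1; timeout 200 python3 det6.py 4
```

```text
rack [-526.3 -289.1  405.7] tilt 42.3 az 73.5 F [-0.1 -1.  -2. ]
0 [(np.float64(11.5), 1.25), (np.float64(14.3), 1.25), (np.float64(14.6), 1.25), (np.float64(16.3), 0.75)]
1 [(np.float64(2.1), 2.0), (np.float64(9.4), 1.5), (np.float64(9.9), 1.5), (np.float64(10.2), 1.5)]
2 [(np.float64(0.9), 2.0), (np.float64(1.8), 2.25), (np.float64(1.8), 2.25), (np.float64(1.8), 2.25)]
3 [(np.float64(0.6), 2.25), (np.float64(0.7), 2.25), (np.float64(0.7), 2.25), (np.float64(0.8), 2.25)]
[ 2.04  0.36 -0.65  1.51 -0.13  2.    1.85] 42.3
tool [ 0.41  -0.003 -0.291] spin 0.0 n 10 -> [ 2.81 -0.31 -0.75  1.46 -0.04  2.    2.49] 11.5 [-112. -279.  596.]
tool [-0.071  0.073 -0.207] spin -100.0 n 2 -> [ 2.81 -0.28 -0.87  1.41 -0.05  2.    2.73] 10.7 [ -80. -315.  600.]
tool [-0.356  0.039 -0.121] spin 0.0 n 4 -> [ 1.53 -0.02 -0.19  1.16  0.01  2.    2.14] 0.9 [  62. -415.  652.]
```

Emit:
servo_tool(plan=[{"dx":0,"dy":0,"dz":-0.6,"spin":0}])

```text
clock: 27.2
position: [32.1, -410.7, 461.3]
tcp_rot: [1.498, 2.582, 0.958]
wrist_force: [-2.1, -3.0, -0.3]
grip_width: 0.005
finger_force: 0.0
```

Emit:
servo_tool(plan=[{"dx":0,"dy":0,"dz":-0.6,"spin":0}])

```text
clock: 27.32
position: [24.6, -420.4, 467.6]
tcp_rot: [-1.546, -2.564, -0.914]
wrist_force: [3.6, -1.8, -2.8]
grip_width: 0.002
finger_force: 0.0
```

Emit:
servo_tool(plan=[{"dx":0,"dy":0,"dz":-0.6,"spin":0}])

```text
clock: 27.45
position: [-3.9, -432.0, 461.4]
tcp_rot: [-1.639, -2.499, -0.918]
wrist_force: [0.5, -1.5, -1.8]
grip_width: 0.003
finger_force: 0.0
```

Emit:
servo_tool(plan=[{"dx":0,"dy":0,"dz":-0.6,"spin":0}])

```text
clock: 27.58
position: [-29.3, -439.7, 485.0]
tcp_rot: [1.667, 2.467, 0.839]
wrist_force: [-0.6, -0.7, 0.1]
grip_width: 0.007
finger_force: 0.0
```

```bash
python3 st2.py -100,-100,600
```

```text
rack [-592.4 -352.8  485. ] tilt 31.6 az 50.9 F [-0.6 -0.7  0.1]
shift m [-0.0336  0.5445  0.1482] xaxis [-0.418  0.872  0.254] y [0.846 0.272 0.459] z [ 0.331  0.406 -0.852] pos [ -29.3 -439.7  485. ] q [ 2.48  0.39 -1.03  1.32 -0.08  2.    1.78] t 27.575
```

Emit:
servo_tool(plan=[{"dx":0,"dy":0,"dz":-0.6,"spin":0}])

```text
clock: 27.7
position: [-33.6, -440.7, 500.7]
tcp_rot: [1.679, 2.448, 0.786]
wrist_force: [1.0, -1.5, -1.4]
grip_width: 0.005
finger_force: 0.0
```

Emit:
servo_tool(plan=[{"dx":0,"dy":0,"dz":-0.6,"spin":0}])

```text
clock: 27.82
position: [-35.2, -454.5, 521.6]
tcp_rot: [1.658, 2.428, 0.719]
wrist_force: [-0.4, -2.4, -1.9]
grip_width: 0.002
finger_force: 0.0
```

Emit:
servo_tool(plan=[{"dx":0,"dy":0,"dz":-0.6,"spin":0}])

```text
clock: 27.95
position: [-49.5, -457.4, 551.8]
tcp_rot: [1.677, 2.37, 0.619]
wrist_force: [-0.1, -0.7, -1.0]
grip_width: 0.004
finger_force: 0.0
```

Emit:
servo_tool(plan=[{"dx":0,"dy":0,"dz":-0.6,"spin":0}])

```text
clock: 28.08
position: [-56.9, -454.9, 559.9]
tcp_rot: [1.7, 2.35, 0.598]
wrist_force: [1.6, -1.9, -2.6]
grip_width: 0.004
finger_force: 0.0
```

```bash
date; python3 st2.py -100,-100,600; sed -i 's/-200<t\[0\]/-280<t[0]/' det6.py; timeout 100 python3 det6.py 3
```

```text
Thu Dec  3 21:46:53 UTC 2026
rack [-617.6 -371.8  559.9] tilt 25.5 az 30.0 F [ 1.6 -1.9 -2.6]
shift m [0.0042 0.5468 0.2107] xaxis [-0.33   0.94   0.088] y [0.868 0.265 0.421] z [ 0.372  0.215 -0.903] pos [ -56.9 -454.9  559.9] q [ 2.63  0.34 -1.12  1.19 -0.11  2.    1.79] t 28.075
0 [(np.float64(11.4), 1.25), (np.float64(20.7), 0.25), (np.float64(18.1), 1.25), (np.float64(18.2), 1.25)]
1 [(np.float64(10.5), 1.5), (np.float64(9.0), 2.0), (np.float64(10.7), 1.5), (np.float64(10.0), 1.75)]
2 [(np.float64(3.2), 2.0), (np.float64(3.5), 2.0), (np.float64(3.7), 2.0), (np.float64(4.6), 2.0)]
[ 2.63  0.34 -1.12  1.19 -0.11  2.    1.79] 25.5
tool [0.05  0.128 0.146] spin -100.0 n 10 -> [ 0.09 -0.08  0.97  1.69  0.06  1.69  2.82] 11.4 [ 136. -358.  424.]
tool [ 0.208 -0.322 -0.321] spin 0.0 n 2 -> [-0.19 -0.15  1.25  1.56  0.14  1.81  2.82] 10.5 [ 103. -381.  478.]
tool [-0.181 -0.252 -0.392] spin 100.0 n 4 -> [1.01 0.16 0.06 1.02 0.03 2.   2.12] 3.2 [ 210. -457.  626.]
```

Emit:
servo_tool(plan=[{"dx":0.015,"dy":0.038,"dz":0.044,"spin":-10.5},{"dx":0.03,"dy":0.077,"dz":0.088,"spin":-21},{"dx":0.045,"dy":0.115,"dz":0.131,"spin":-31.5},{"dx":0.05,"dy":0.128,"dz":0.146,"spin":-42},{"dx":0.05,"dy":0.128,"dz":0.146,"spin":-52.5},{"dx":0.05,"dy":0.128,"dz":0.146,"spin":-63},{"dx":0.05,"dy":0.128,"dz":0.146,"spin":-73.5},{"dx":0.05,"dy":0.128,"dz":0.146,"spin":-84},{"dx":0.05,"dy":0.128,"dz":0.146,"spin":-94.5},{"dx":0.05,"dy":0.128,"dz":0.146,"spin":-100}])

```text
clock: 29.32
position: [93.2, -330.5, 498.4]
tcp_rot: [0.441, 2.748, 0.343]
wrist_force: [-0.2, 0.1, -0.7]
grip_width: 0.008
finger_force: 0.0
```

```bash
python3 st2.py -100,-100,600; timeout 150 python3 det6.py 4
```

```text
rack [-487.  -227.1  498.4] tilt 23.9 az 26.5 F [-0.2  0.1 -0.7]
shift m [-0.3647  0.1974  0.065 ] xaxis [-0.895  0.34  -0.287] y [0.259 0.923 0.285] z [ 0.362  0.181 -0.914] pos [  93.2 -330.5  498.4] q [ 1.78 -0.15 -0.18  1.68 -0.4   1.8   2.8 ] t 29.325
0 [(np.float64(9.5), 0.5), (np.float64(14.0), 0.75), (np.float64(17.6), 0.25), (np.float64(17.5), 0.5)]
1 [(np.float64(3.7), 0.75), (np.float64(4.1), 0.75), (np.float64(2.4), 1.75), (np.float64(3.3), 1.75)]
2 [(np.float64(2.5), 1.0), (np.float64(1.2), 1.5), (np.float64(1.2), 1.5), (np.float64(2.1), 1.25)]
3 [(np.float64(1.0), 1.25), (np.float64(1.2), 1.25), (np.float64(0.5), 1.5), (np.float64(0.5), 1.5)]
[ 1.78 -0.15 -0.18  1.68 -0.4   1.8   2.8 ] 23.9
tool [ 0.109 -0.22  -0.162] spin 0.0 n 2 -> [ 0.72  0.01  0.93  1.46 -0.32  1.87  2.82] 20.6 [  45. -407.  526.]
tool [ 0.006 -0.149 -0.014] spin -100.0 n 4 -> [-0.07 -0.18  1.08  1.45  0.09  1.74  2.82] 4.1 [ 149. -415.  535.]
tool [ 0.314 -0.02  -0.082] spin -100.0 n 2 -> [-0.4  -0.39  1.05  1.43  0.33  1.86  2.82] 2.5 [ 157. -394.  555.]
tool [-0.452  0.716  0.195] spin -100.0 n 2 -> [-0.25 -0.39  0.63  1.6   0.24  1.83  2.82] 1.0 [ 229. -255.  540.]
```

Emit:
servo_tool(plan=[{"dx":0.003,"dy":-0.06,"dz":-0.007,"spin":-10.5},{"dx":0.006,"dy":-0.12,"dz":-0.014,"spin":-21},{"dx":0.006,"dy":-0.149,"dz":-0.014,"spin":-31.5},{"dx":0.006,"dy":-0.149,"dz":-0.014,"spin":-42}])

```text
clock: 29.82
position: [78.6, -336.4, 520.7]
tcp_rot: [0.298, 2.787, 0.213]
wrist_force: [0.2, 1.3, 0.5]
grip_width: 0.002
finger_force: 0.0
```

Emit:
servo_tool(plan=[{"dx":0,"dy":0,"dz":0,"spin":-20},{"dx":0,"dy":0,"dz":0,"spin":-40}])

```text
clock: 30.08
position: [78.5, -331.8, 525.4]
tcp_rot: [0.115, 2.803, 0.161]
wrist_force: [0.2, 1.2, 0.4]
grip_width: 0.003
finger_force: 0.0
```

```bash
python3 st2.py -100,-100,600; timeout 150 python3 det6.py 4
```

```text
rack [-501.3 -230.5  525.4] tilt 20.1 az 16.6 F [0.2 1.2 0.4]
shift m [-0.4088  0.1052  0.074 ] xaxis [-0.942  0.098 -0.32 ] y [0.061 0.99  0.125] z [ 0.33   0.098 -0.939] pos [  78.5 -331.8  525.4] q [ 0.78 -0.3   0.57  1.67 -0.2   1.74  2.79] t 30.075
0 [(np.float64(8.6), 0.75), (np.float64(14.6), 1.25), (np.float64(17.2), 0.5), (np.float64(18.1), 0.25)]
1 [(np.float64(4.8), 1.25), (np.float64(5.2), 1.25), (np.float64(4.7), 1.5), (np.float64(5.4), 1.25)]
2 [(np.float64(0.7), 1.5), (np.float64(1.0), 1.75), (np.float64(1.0), 1.75), (np.float64(1.1), 1.75)]
3 [(np.float64(0.1), 1.75), (np.float64(0.2), 1.75), (np.float64(0.4), 1.75), (np.float64(0.5), 1.75)]
[ 0.78 -0.3   0.57  1.67 -0.2   1.74  2.79] 20.1
tool [ 0.213 -0.023 -0.432] spin 100.0 n 6 -> [ 1.61 -0.2   0.11  1.27 -0.12  2.    2.03] 8.6 [ -51. -335.  673.]
tool [0.664 0.584 0.171] spin -100.0 n 2 -> [ 2.02 -0.39 -0.21  1.48 -0.22  2.    2.46] 7.4 [  -2. -254.  637.]
tool [0.077 0.098 0.083] spin -100.0 n 4 -> [ 0.94 -0.39  0.16  1.8   0.05  1.73  2.48] 0.7 [  76. -273.  489.]
```

Emit:
servo_tool(plan=[{"dx":0,"dy":0,"dz":0,"spin":-30},{"dx":0,"dy":0,"dz":0,"spin":-60},{"dx":0,"dy":0,"dz":0,"spin":-90},{"dx":0,"dy":0,"dz":0,"spin":-90}])

```text
clock: 30.58
position: [140.5, -335.7, 550.4]
tcp_rot: [-0.504, 2.826, 0.094]
wrist_force: [-0.6, 0.3, -0.3]
grip_width: 0.007
finger_force: 0.0
```

Emit:
servo_tool(plan=[{"dx":0,"dy":0,"dz":0,"spin":-60},{"dx":0,"dy":0,"dz":0,"spin":-90},{"dx":0,"dy":0,"dz":0,"spin":-90},{"dx":0,"dy":0,"dz":0,"spin":-90}])

```text
clock: 31.08
position: [241.7, -287.0, 587.1]
tcp_rot: [-1.159, 2.789, 0.046]
wrist_force: [0.3, -0.0, 0.5]
grip_width: 0.003
finger_force: 0.0
```

```bash
python3 st2.py -100,-100,600; timeout 150 python3 det6.py 4
```

```text
rack [-346.3 -162.6  587.1] tilt 7.2 az 36.8 F [ 0.3 -0.   0.5]
shift m [-0.1969 -0.1605  0.0144] xaxis [-0.699 -0.704 -0.123] y [-0.708  0.706 -0.018] z [ 0.1    0.075 -0.992] pos [ 241.7 -287.   587.1] q [-0.39 -0.39  0.82  1.46  0.18  1.88  2.82] t 31.075
0 [(np.float64(3.9), 0.75), (np.float64(5.4), 0.25), (np.float64(2.4), 1.25), (np.float64(4.7), 0.5)]
1 [(np.float64(0.8), 1.25), (np.float64(1.7), 1.0), (np.float64(1.0), 1.25), (np.float64(3.4), 0.5)]
2 [(np.float64(0.2), 1.25), (np.float64(1.9), 0.75), (np.float64(1.9), 0.75), (np.float64(0.6), 1.25)]
3 [(np.float64(0.6), 1.0), (np.float64(0.7), 1.0), (np.float64(0.7), 1.0), (np.float64(1.0), 1.0)]
[-0.39 -0.39  0.82  1.46  0.18  1.88  2.82] 7.2
tool [ 0.113 -0.037  0.091] spin -100.0 n 2 -> [-0.85 -0.39  0.97  1.45  0.26  1.84  2.82] 5.4 [ 335. -235.  561.]
tool [0.473 0.545 0.188] spin -100.0 n 2 -> [-0.99 -0.39  0.82  1.48  0.27  1.87  2.82] 3.4 [ 358. -126.  571.]
tool [ 0.032  0.142 -0.034] spin -100.0 n 2 -> [-1.15 -0.39  0.64  1.41  0.26  2.    2.82] 1.9 [332. -18. 620.]
tool [-0.12   0.424 -0.237] spin 100.0 n 2 -> [ 0.09 -0.32 -0.16  1.46 -0.04  2.    2.8 ] 0.6 [273.  15. 627.]
```

Emit:
servo_tool(plan=[{"dx":0.045,"dy":-0.015,"dz":0.036,"spin":-15},{"dx":0.09,"dy":-0.03,"dz":0.073,"spin":-25}])

```text
clock: 31.32
position: [301.3, -267.3, 550.4]
tcp_rot: [-1.43, 2.739, 0.022]
wrist_force: [-0.4, -0.2, -0.8]
grip_width: 0.01
finger_force: 0.0
```

```bash
date; cat > st4.py <<'E'
from h import *; import sys
s=env.read_state();R=Ro.from_rotvec(s["tcp_rot"]).as_matrix();z=R[:,2]
# best spin so that tool y is along horizontal direction az (deg)
def spin_for(az):
    v=np.array([np.cos(np.radians(az)),np.sin(np.radians(az)),0]);v-=z*(v@z);v/=np.linalg.norm(v)
    a=np.degrees(np.arctan2(-(v@R[:,0]),v@R[:,1]));return a.round(1)
print("tilt",np.degrees(np.arccos(-z[2])).round(1),"az",np.degrees(np.arctan2(z[1],z[0])).round(1),"spin rack",spin_for(81.7),"spin stand",spin_for(116.9),"q",s["joint_positions"].round(2),"t",s["clock"],"F",s["wrist_force"].round(1),s["finger_force"],s["grip_width"])
def grasp(P): return np.array(P)+19*z
def sh(T): print("  shift",((np.array(T)-s["position"])@R/1000).round(4),"T",np.round(T,1))
E
python3 - <<'E'
exec(open("st4.py").read())
sh([480,-160,420]);sh(grasp(rk(-42,1,165)));sh(grasp(rk(-42,1,68.5)))
E
```

```text
Thu Dec  3 21:49:40 UTC 2026
tilt 3.1 az 43.1 spin rack 63.4 spin stand 28.2 q [-0.68 -0.39  0.92  1.51  0.27  1.83  2.82] t 31.325 F [-0.4 -0.2 -0.8] 0.0 0.00968636018548239
  shift [-0.183  -0.0838  0.1412] T [ 480 -160  420]
  shift [-0.2115 -0.157   0.4179] T [ 567.2 -168.4  146. ]
  shift [-0.2064 -0.1559  0.5143] T [ 567.2 -168.4   49.5]
```

Emit:
servo_tool(plan=[{"dx":-0.046,"dy":-0.021,"dz":0.035,"spin":10},{"dx":-0.092,"dy":-0.042,"dz":0.07,"spin":20},{"dx":-0.137,"dy":-0.063,"dz":0.105,"spin":30},{"dx":-0.183,"dy":-0.084,"dz":0.141,"spin":40},{"dx":-0.189,"dy":-0.098,"dz":0.197,"spin":50},{"dx":-0.195,"dy":-0.113,"dz":0.252,"spin":60},{"dx":-0.2,"dy":-0.128,"dz":0.307,"spin":63.4},{"dx":-0.206,"dy":-0.142,"dz":0.362,"spin":63.4},{"dx":-0.2115,"dy":-0.157,"dz":0.418,"spin":63.4},{"dx":-0.2115,"dy":-0.157,"dz":0.418,"spin":63.4}], claw=0.094)

```text
clock: 32.58
position: [565.5, -167.9, 143.6]
tcp_rot: [0.227, 3.102, 0.062]
wrist_force: [-0.6, -0.0, 2.0]
grip_width: 0.992
finger_force: 0.0
```

```bash
python3 shot.py w8; python3 meas.py w8.npz; python3 - <<'E'
exec(open("st4.py").read())
print(inr(s["position"]));sh(grasp(rk(-42,1,165)));sh(grasp(rk(-42,1,68.5)))
E
```

```text
plate y-27 877 x [-50.3 -49.2   0.4] z 71.1
lip 0 x  z 
plate y17 771 x [-50.5 -49.4   7. ] z 71.0
lip 0 x  z 
y [-27.6  29.7]
tilt 3.0 az 44.9 spin rack -0.1 spin stand -35.3 q [-0.4   0.55  0.89  1.8  -0.56  1.02  2.15] t 32.625 F [-0.3 -0.3  1.6] 0.0 0.9932258162444833
[-42.2   1.3 146.7]
  shift [-0.0008  0.0005  0.0007] T [ 567.1 -168.3  146. ]
  shift [ 0.0023 -0.0036  0.097 ] T [ 567.1 -168.3   49.5]
```

Emit:
servo_tool(plan=[{"dx":0.001,"dy":-0.001,"dz":0.035,"spin":0},{"dx":0.0015,"dy":-0.0025,"dz":0.07,"spin":0},{"dx":0.0023,"dy":-0.0036,"dz":0.09,"spin":0},{"dx":0.0023,"dy":-0.0036,"dz":0.097,"spin":0},{"dx":0.0023,"dy":-0.0036,"dz":0.097,"spin":0}])

```text
clock: 33.25
position: [569.1, -168.0, 51.4]
tcp_rot: [0.226, 3.094, 0.063]
wrist_force: [-0.0, 0.1, 0.3]
grip_width: 0.997
finger_force: 0.0
```

Emit:
servo_tool(plan=[{"dx":0,"dy":0,"dz":0,"spin":0},{"dx":0,"dy":0,"dz":0,"spin":0},{"dx":0,"dy":0,"dz":0,"spin":0},{"dx":0,"dy":0,"dz":0,"spin":0},{"dx":0,"dy":0,"dz":-0.001,"spin":0}], claw=0.04, squeeze=40)

```text
clock: 33.88
position: [568.5, -167.8, 51.3]
tcp_rot: [0.226, 3.095, 0.063]
wrist_force: [0.1, -0.1, 0.0]
grip_width: 0.629
finger_force: 40.0
```

```bash
python3 - <<'E'
exec(open("st4.py").read())
g=s["position"]-19*z;print(inr(g))
P=s["position"];sh(P+[0,0,2]);sh(P-118*U+[0,0,4]);sh(P-118*U+[0,0,60])
E
```

```text
tilt 3.2 az 42.9 spin rack -0.1 spin stand -35.3 q [-0.32  0.68  0.78  1.86 -0.69  0.87  2.24] t 33.875 F [ 0.1 -0.1  0. ] 39.99278783798218 0.6291500861271664
[-40.7   1.7  70.2]
  shift [-0.0001  0.0001 -0.002 ] T [ 568.5 -167.8   53.3]
  shift [ 0.1178  0.0002 -0.0081] T [ 451.8 -150.8   55.3]
  shift [ 0.1158  0.0026 -0.064 ] T [ 451.8 -150.8  111.3]
```

Emit:
servo_tool(plan=[{"dx":0,"dy":0,"dz":-0.002,"spin":0},{"dx":0.02,"dy":0,"dz":-0.0032,"spin":0},{"dx":0.045,"dy":0,"dz":-0.005,"spin":0},{"dx":0.07,"dy":0,"dz":-0.006,"spin":0},{"dx":0.095,"dy":0,"dz":-0.007,"spin":0},{"dx":0.118,"dy":0,"dz":-0.0081,"spin":0},{"dx":0.118,"dy":0.001,"dz":-0.012,"spin":0},{"dx":0.116,"dy":0.002,"dz":-0.05,"spin":0},{"dx":0.116,"dy":0.003,"dz":-0.1,"spin":0},{"dx":0.116,"dy":0.003,"dz":-0.1,"spin":0}])

```text
clock: 35.12
position: [452.4, -152.3, 150.1]
tcp_rot: [0.225, 3.09, 0.063]
wrist_force: [0.1, 0.2, -2.2]
grip_width: 0.63
finger_force: 40.0
```

```bash
python3 shot.py w9; cat >> st4.py <<'E'
c=np.radians(26.9);su=np.array([np.cos(c),np.sin(c),0]);sv=np.array([-su[1],su[0],0])
HOME=729.1*su+128.6*sv
def stg(x,y,z_): return grasp(HOME+(x-65)*su+y*sv+np.array([0,0,64.2+z_]))
def where(): g=s["position"]-19*z-HOME; print("stand: plate x",(g@su+65).round(1),"y",(g@sv).round(1),"dz",(g[2]-64.2).round(1))
E
python3 - <<'E'
exec(open("st4.py").read())
where();sh(stg(-35,0,70));sh(stg(-35,0,12))
E
```

```text
tilt 3.3 az 40.9 spin rack -0.0 spin stand -35.2 q [-0.57  0.34  1.02  2.08 -0.44  0.91  2.13] t 35.175 F [ 0.2  0.5 -1.7] 39.99294340610504 0.6299783398750027
stand: plate x -331.0 y -468.4 dz 103.2
  shift [0.0297 0.5514 0.0564] T [503.7 400.  115.2]
  shift [0.0319 0.5489 0.1143] T [503.7 400.   57.2]
```

View pics/w9.png

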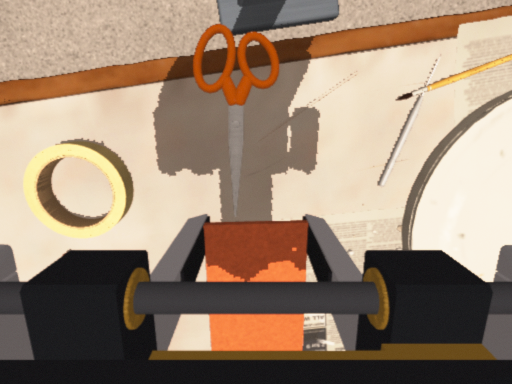

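The plate is held: its near end is between the fingers at row 222, and it is out of the rack.

Emit:
servo_tool(plan=[{"dx":0.003,"dy":0.056,"dz":0,"spin":-4},{"dx":0.006,"dy":0.112,"dz":0,"spin":-8},{"dx":0.009,"dy":0.168,"dz":0,"spin":-12},{"dx":0.012,"dy":0.224,"dz":0,"spin":-16},{"dx":0.015,"dy":0.28,"dz":0,"spin":-20},{"dx":0.018,"dy":0.336,"dz":0,"spin":-24},{"dx":0.021,"dy":0.392,"dz":0,"spin":-28},{"dx":0.024,"dy":0.448,"dz":0.01,"spin":-32},{"dx":0.027,"dy":0.504,"dz":0.02,"spin":-35.2},{"dx":0.03,"dy":0.5514,"dz":0.03,"spin":-35.2}])

```text
clock: 36.42
position: [500.8, 401.1, 138.2]
tcp_rot: [-0.721, 3.009, 0.042]
wrist_force: [0.9, -1.0, -1.6]
grip_width: 0.628
finger_force: 40.0
```

Emit:
servo_tool(plan=[{"dx":0,"dy":0,"dz":0,"spin":0},{"dx":0,"dy":0,"dz":0,"spin":0}])

```text
clock: 36.67
position: [501.3, 398.0, 138.9]
tcp_rot: [-0.718, 3.01, 0.04]
wrist_force: [0.5, 0.1, -1.2]
grip_width: 0.631
finger_force: 40.0
```

```bash
python3 shot.py w10; python3 - <<'E'
exec(open("st4.py").read())
where();sh(stg(-25,0,15));sh(stg(-25,0,3));sh(stg(-25,0,0))
w=np.load("w10.npz");im=w["im"];X=cloud(w["d"],w);hsv=cv2.cvtColor(im,cv2.COLOR_RGB2HSV)
red=((hsv[...,0]<12)|(hsv[...,0]>174))&(hsv[...,1]>120)&(X[...,2]>60)&(X[...,2]<150)&np.isfinite(X[...,2])
P=X[red]-HOME;print("plate pts",red.sum(),"along",np.percentile(P@su,[1,50,99]).round(1),"across",np.percentile(P@sv,[1,50,99]).round(1))
A=np.c_[P@su,P@sv,np.ones(len(P))];k=np.linalg.lstsq(A,P[:,2],rcond=None)[0];print("slope deg along/across",np.degrees(np.arctan(k[:2])).round(2),"z at origin",k[2],"near edge",)
st=(~red)&(abs(X[...,2]-60)<3)&np.isfinite(X[...,2]);Q=X[st]-HOME;m=(abs(Q@sv)<30)&(Q@su>-60)&(Q@su<90);Q=Q[m];print("rails",m.sum(),np.percentile(Q@su,[1,99]).round(1) if m.sum()>5 else "",np.percentile(Q@sv,[1,99]).round(1) if m.sum()>5 else "")
E
```

```text
tilt 3.1 az 42.4 spin rack 35.0 spin stand -0.1 q [-1.23  0.57  0.71  1.7  -0.45  0.98  1.68] t 36.725 F [-0.2 -0.3 -0.8] 39.99261796474457 0.6270234083199538
stand: plate x -37.9 y -1.1 dz 94.2
  shift [-0.0087 -0.      0.0798] T [512.5 404.5  60.2]
  shift [-0.0081 -0.0002  0.0918] T [512.5 404.5  48.2]
  shift [-0.0079 -0.0003  0.0948] T [512.5 404.5  45.2]
plate pts 5 along [-110.7 -110.3 -109.6] across [-32.   27.7  28.8]
slope deg along/across [-57.31  -3.27] z at origin -25.688708944522325 near edge
rails 0
```

Emit:
servo_tool(plan=[{"dx":-0.008,"dy":0.001,"dz":0.04,"spin":0},{"dx":-0.0087,"dy":0.001,"dz":0.075,"spin":0},{"dx":-0.0085,"dy":0.001,"dz":0.085,"spin":0},{"dx":-0.0081,"dy":0.001,"dz":0.09,"spin":0},{"dx":-0.008,"dy":0.001,"dz":0.092,"spin":0},{"dx":-0.008,"dy":0.001,"dz":0.092,"spin":0}], squeeze=30)

```text
clock: 37.48
position: [512.0, 407.1, 49.6]
tcp_rot: [-0.718, 3.007, 0.043]
wrist_force: [0.2, 0.8, -1.1]
grip_width: 0.629
finger_force: 30.0
```

Emit:
servo_tool(plan=[{"dx":0,"dy":0,"dz":0.0015,"spin":0},{"dx":0,"dy":0,"dz":0.003,"spin":0},{"dx":0,"dy":0,"dz":0.0035,"spin":0}], squeeze=12)

```text
clock: 37.85
position: [512.0, 407.0, 45.3]
tcp_rot: [-0.718, 3.008, 0.042]
wrist_force: [0.4, -0.1, -1.1]
grip_width: 0.634
finger_force: 12.0
```

```bash
python3 - <<'E'
exec(open("st4.py").read())
where();P=s["position"];sh(P+20*su);sh(P+27*su);sh(P+[0,0,-1])
E
```

```text
tilt 3.2 az 42.7 spin rack 35.1 spin stand -0.1 q [-1.16  0.71  0.63  1.72 -0.55  0.83  1.75] t 37.85 F [ 0.4 -0.1 -1.1] 12.00040116906166 0.6341238725445223
stand: plate x -24.4 y 2.4 dz 0.1
  shift [-0.02    0.      0.0011] T [529.9 416.1  45.3]
  shift [-0.027   0.      0.0015] T [536.1 419.2  45.3]
  shift [ 0.0001 -0.      0.001 ] T [512.  407.   44.3]
```

Emit:
servo_tool(plan=[{"dx":0,"dy":-0.001,"dz":0.001,"spin":0},{"dx":0,"dy":-0.002,"dz":0.002,"spin":0},{"dx":0,"dy":-0.002,"dz":0.0025,"spin":0},{"dx":0,"dy":-0.002,"dz":0.0025,"spin":0}])

```text
clock: 38.35
position: [513.0, 405.2, 42.7]
tcp_rot: [-0.718, 3.008, 0.042]
wrist_force: [0.7, 0.3, 1.4]
grip_width: 0.637
finger_force: 12.0
```

Emit:
servo_tool(plan=[{"dx":-0.005,"dy":0,"dz":0.0003,"spin":0},{"dx":-0.01,"dy":0,"dz":0.0006,"spin":0},{"dx":-0.015,"dy":0,"dz":0.0008,"spin":0},{"dx":-0.019,"dy":0,"dz":0.001,"spin":0},{"dx":-0.022,"dy":0,"dz":0.0012,"spin":0},{"dx":-0.0245,"dy":0,"dz":0.0013,"spin":0},{"dx":-0.0245,"dy":0,"dz":0.0013,"spin":0}])

```text
clock: 39.22
position: [535.1, 416.5, 42.9]
tcp_rot: [-0.718, 3.008, 0.043]
wrist_force: [0.1, 0.9, 2.3]
grip_width: 0.633
finger_force: 12.0
```

```bash
python3 shot.py w11; python3 - <<'E'
exec(open("st4.py").read())
where();P=s["position"];sh(P+5*su);print("F along stand",(s["wrist_force"]@su).round(1),(s["wrist_force"]@sv).round(1))
w=np.load("w11.npz");im=w["im"];X=cloud(w["d"],w);hsv=cv2.cvtColor(im,cv2.COLOR_RGB2HSV)
red=((hsv[...,0]<12)|(hsv[...,0]>174))&(hsv[...,1]>120)&(abs(X[...,2]-65)<12)
Q=X-HOME;red&=(abs(Q@sv)<45)&(abs(Q@su)<110)
P=Q[red];print(red.sum(),"along",np.percentile(P@su,[1,50]).round(1),"across",np.percentile(P@sv,[1,50,99]).round(1),"z",np.percentile(P[:,2],[5,50,95]).round(1))
E
```

```text
tilt 3.2 az 42.6 spin rack 35.1 spin stand -0.1 q [-1.13  0.75  0.62  1.65 -0.55  0.86  1.75] t 39.275 F [0.4 1.2 2.2] 11.995777040719986 0.6384856225514095
stand: plate x 0.5 y 0.4 dz -2.4
  shift [-0.005   0.      0.0003] T [539.6 418.8  42.9]
F along stand 0.9 0.9
9726 along [-75.4 -47.7] across [-30.   -0.8  28.5] z [62.3 64.7 68.4]
```

Emit:
servo_tool(plan=[{"dx":-0.001,"dy":0,"dz":0.0001,"spin":0},{"dx":-0.002,"dy":0,"dz":0.0001,"spin":0},{"dx":-0.003,"dy":0,"dz":0.0002,"spin":0},{"dx":-0.003,"dy":0,"dz":0.0002,"spin":0}])

```text
clock: 39.78
position: [536.3, 417.2, 42.1]
tcp_rot: [-0.719, 3.011, 0.041]
wrist_force: [-7.3, -3.6, 4.0]
grip_width: 0.639
finger_force: 12.0
```

Emit:
servo_tool(plan=[{"dx":-0.001,"dy":0,"dz":0.0001,"spin":0},{"dx":-0.002,"dy":0,"dz":0.0001,"spin":0},{"dx":-0.002,"dy":0,"dz":0.0001,"spin":0}])

```text
clock: 40.15
position: [537.6, 417.8, 41.8]
tcp_rot: [-0.719, 3.012, 0.041]
wrist_force: [-9.8, -4.9, 1.4]
grip_width: 0.637
finger_force: 12.0
```

```bash
python3 shot.py w12; python3 - <<'E'
exec(open("st4.py").read())
where();print("F along stand",(s["wrist_force"]@su).round(1),(s["wrist_force"]@sv).round(1))
w=np.load("w12.npz");im=w["im"];X=cloud(w["d"],w);hsv=cv2.cvtColor(im,cv2.COLOR_RGB2HSV)
red=((hsv[...,0]<12)|(hsv[...,0]>174))&(hsv[...,1]>120)&(abs(X[...,2]-65)<12)
Q=X-HOME;red&=(abs(Q@sv)<45)&(abs(Q@su)<110)
P=Q[red];print(red.sum(),"along",np.percentile(P@su,[1,50]).round(1),"across",np.percentile(P@sv,[1,50,99]).round(1),"z",np.percentile(P[:,2],[5,50,95]).round(1))
E
```

```text
tilt 3.0 az 43.9 spin rack 35.1 spin stand -0.1 q [-1.13  0.75  0.62  1.64 -0.55  0.87  1.75] t 40.2 F [-9.4 -4.2  2.6] 12.001707404851913 0.6380775529556875
stand: plate x 3.4 y 0.5 dz -3.5
F along stand -10.3 0.5
10132 along [-74.8 -46.5] across [-30.   -0.7  28.6] z [61.9 64.4 68.5]
```

Emit:
servo_tool(plan=[{"dx":0,"dy":0,"dz":0,"spin":0},{"dx":0,"dy":0,"dz":0,"spin":0},{"dx":0,"dy":0,"dz":0,"spin":0},{"dx":0,"dy":0,"dz":0,"spin":0},{"dx":0,"dy":0,"dz":-0.03,"spin":0},{"dx":0,"dy":0,"dz":-0.07,"spin":0},{"dx":0,"dy":0,"dz":-0.12,"spin":0},{"dx":0,"dy":0,"dz":-0.15,"spin":0},{"dx":0,"dy":0,"dz":-0.15,"spin":0}], claw=0.094)

```text
clock: 41.32
position: [534.0, 413.4, 194.9]
tcp_rot: [-0.717, 3.005, 0.045]
wrist_force: [0.0, 0.2, 0.6]
grip_width: 0.996
finger_force: 0.0
```

```bash
python3 shot.py w13; python3 - <<'E'
exec(open("st4.py").read())
w=np.load("w13.npz");im=w["im"];X=cloud(w["d"],w);hsv=cv2.cvtColor(im,cv2.COLOR_RGB2HSV)
red=((hsv[...,0]<12)|(hsv[...,0]>174))&(hsv[...,1]>120)&(abs(X[...,2]-65)<12)
Q=X-HOME;red&=(abs(Q@sv)<45)&(abs(Q@su)<110)
P=Q[red];print(red.sum(),"along",np.percentile(P@su,[1,50,99]).round(1),"across",np.percentile(P@sv,[1,50,99]).round(1),"z",np.percentile(P[:,2],[5,50,95]).round(1),s["grip_width"],s["clock"])
A=np.c_[P@su,P@sv,np.ones(len(P))];k=np.linalg.lstsq(A,P[:,2],rcond=None)[0];print("slope deg",np.degrees(np.arctan(k[:2])).round(2))
E
```

```text
tilt 3.3 az 43.1 spin rack 35.1 spin stand -0.1 q [-1.2   0.58  0.73  1.56 -0.43  1.1   1.66] t 41.375 F [-0.2 -0.7 -0.6] 0.0 1.0032263454482289
6098 along [-74.7 -12.4  62.8] across [-30.2  -0.5  28.2] z [63.9 65.1 66.2] 1.0032263454482289 41.375
slope deg [ 0.   -0.04]
```

View pics/w13.png

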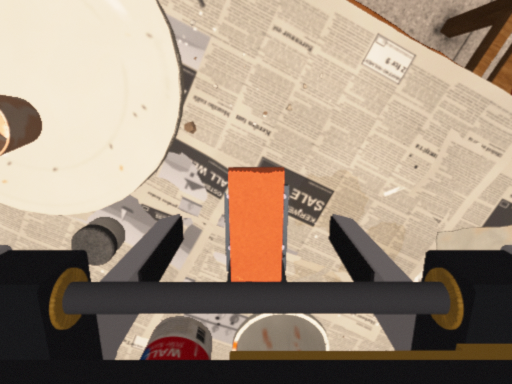

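The plate lies flat on the rails, with its near end at row 170, level, at z 65 mm and within 1 mm of home. The gripper is clear and open, so I'm handing the job in.

```bash
python3 -c "
from bench import env
print(env.finish_job())"
```

```text
the job is handed in; nothing more can be done
None
```

The top plate is on the stand's rails, level, pushed against the back stop and let go. It measured within about 1 mm of home at 41 s, and the job is handed in; the verdict was not shown, and I did not re-measure the two lower plates or the cup, tape and pot.

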